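# Clamp the re-glued salt box

### The arm

A 6-joint arm with a two-finger parallel gripper is mounted at the origin on the work surface. World frame = base frame: x ahead of the robot, y to its left, z up, the work surface at z = 0. Lengths are in m, angles in rad, forces in N, time in s.
With the tool pointing down it reaches from about 0.35 to 0.775 m from the base axis. Payload 7.3 kg.
Tool frame: the origin (TCP) lies between the finger pads; the fingertips stand ahead of it and the grasp point (between the pads) lies 11 mm behind it (r.tcp_to_tips is the z of the fingertips in the tool frame, in m); z points along the fingers, y is the direction in which the jaws open and shut (so a half turn about z gives the same grasp; the last joint's range is limited). The gripper opens to 92 mm and grips with 3 to 60 N. Pads are 19 mm wide; open, the fingers measure 130 mm over their backs; the gripper's body (75 mm by 190 mm) begins 47 mm behind the grasp point.
Start: joints at [-1.458, 0.342, 1.524, -0, 1.275, -0.146], TCP at [0.134, -0.508, 0.235] pointing down, gripper open.
Joint ranges: [-2.53, 2.53], [-0.77, 2.02], [0.04, 2.7], [-1, 4.14], [0.28, 2.66], [-3.11, 3.11]. Speed limits (rad/s): [2.57, 2.57, 3.14, 3.14, 3.14, 3.14].

### API

Orientations are given as a unit quaternion [x, y, z, w].
In Python, from bench import r gives the robot as it stands.
- The arm moves only by the tool step_arm, never from a script. Its argument "motion" is a list that holds one entry, the list of rows, each a list of 4 numbers: the shift along the tool's x, y, z in cm, then the turn about the tool's z in rad. In form: [[[x, y, z, yaw], ...]]. A call has 1 to 5 rows; each row is the pose to reach, as a shift and turn from the pose measured when the call began, along the tool's axes at that moment; what a row does not reach only later rows make up. A row lasts 1/12 s, in which the tool goes at most 41.7 mm and 7.16 degrees, less where a joint would pass 70% of its speed; a pose out of reach is approached as far as the arm can. A call with a gripper value outside its range is refused whole. "grip" is the opening, from -1 (shut) to 1 (fully open), set as the call begins (left out, the last holds). The fingers move at their own pace and stop on an object; the grip force is fixed at half the most. Time passes only in rows, so rows that repeat a pose let the fingers close. It gives the time, the measured TCP pose, the force and the opening at its end, in the units of the state.
- r.get_obs(): the state, without advancing time (a new reading comes with each control period).
- r.capture(name): name is "scene" or "top" or "wrist"; returns the picture (400x640x3 uint8, blue, green, red); there is no depth.
- r.get_calibration(name): a dict with "vertical_fov" (degrees; the focal length in pixels is half the picture's height over the tangent of half this angle, whatever the lens; pixels are square), "cx", "cy" (the principal point, pixels), "cam_to_world" (4x4, takes a point from camera to world coordinates). Camera axes: x right, y down, z forward; pixel columns grow to the right and rows downward; lengths in m; the calibration is good to about 2 mm. A picture is of the moment at which its call begins: read the wrist's pose just before it. get_calibration takes no time and is no camera call; for the wrist camera it gives the pose at the moment of the call.
- r.hand_in(): hands the job in, once; it reports no verdict.
The state is a dict: "t": time; "joint_pos": joint angles; "joint_vel": joint speeds; "tau": joint torques, N m; "eef_pos": TCP position; "orientation": TCP orientation; "ft_force": force on the tool from outside, world axes, zero at the start; "ft_torque": the same for the moment, N m; "opening": finger opening in m.
Only numpy, scipy, OpenCV 4.12 (cv2) and the standard library are available. Lean on these libraries where they do the work, as an engineer would, in place of code of your own. Each camera call takes 0.05 s, during which the arm holds its last target.

### The job

The end panel of the wooden salt box has just been glued back in: lift the box with a gentle grip so that its thin sides are not crushed, stand it upright on the counter between the two pads of the one-hand bar clamp lying there, its ends squarely facing the pads and centred on them, and let go of it. Then squeeze and release the clamp's trigger against its palm grip, stroke after stroke, until both pads bear firmly on the box, without ever squashing the soft near pad flat. Finish while still holding that squeeze on the trigger, with the clamp flat on the counter and everything else left where it stands.

Things in the scene. Friction and masses are not known exactly. Their poses are not given: they have to be found in the camera images.
- box_mid (a point): Centre (half-way up) of the wooden salt box: open-topped, 90 mm long (its x), 56 mm wide (its y), 46 mm high, walls 5 mm, about 0.1 to 0.18 kg, standing on its bottom, lid off. One end (+x) shows a pale glue line; either end may face either pad. Grasp it across its 56 mm width.
- salt_box: The same salt box; origin at the middle of its underside, same axes.
- clamp_grip (a point): Where the one-hand bar clamp is squeezed: midway between the palm grip's back and the resting trigger's front, 16 mm above the counter. The clamp (black and grey plastic, steel bar, 0.6 kg) lies loose on its side, 32 mm thick. Axes: x along the bar to the far jaw, y the way the jaws point, z up. Here it is 62 mm over grip and trigger (x -31 to +31 mm), 36 mm with the trigger right in.
- clamp: The clamp with its palm grip, a straight handle at right angles to the bar. Seen from clamp_grip it fills x = -31 to -10 mm, y = -59 to +39 mm, 3 to 29 mm above the counter. Origin in the clamp's head, on the bar's middle line: 5 mm in x and 60 mm in y from clamp_grip, on the counter. The head and near jaw fill x = -31 to +23 mm from y = +28 mm on.
- trigger_blade: The clamp's trigger, a lever on the far-jaw side of the palm grip, 13 mm thick in x, 24 mm high (4 to 28 mm above the counter); at rest it runs from the head to y = -29 mm as seen from clamp_grip. Origin on its hinge pin, 9 mm in x and 76 mm in y from clamp_grip.
- near_face (a point): Centre of the face of the near pad when not squashed (soft rubber, 36 mm wide, 30 mm high), 16 mm above the counter on the jaw of the clamp's head, 31 mm in x and 124 mm in y from clamp_grip. Axes as clamp_grip; the pad faces +x.
- far_face (a point): Centre of the face of the far pad (36 x 30 mm, firm), on the far jaw at the end of the bar, 16 mm above the counter, facing the near pad (-x of the same axes). The steel bar (18 mm wide, 13 to 19 mm above the counter, toothed edge towards the grip) runs 64 mm to the -y side of the pad centres: 27 mm are free between it and a box centred on the pads.
- clamp_bar (a joint): How far the bar has been drawn in through the head, m; near_face to far_face is 0.130 minus this. It starts at 0.004 to 0.02 and only ratchets inwards: each full squeeze of the trigger draws it in by one 8 mm tooth (the first time 4 to 13 mm), where it stays when the trigger springs back. A squeeze stopped part-way is not kept: let go, the bar slips back to the last tooth. 5 N of drag.
- clamp_trigger (a joint): Trigger angle, rad: 0 at rest, 0.34 right in against its stop (26 mm of travel at clamp_grip). It springs back by itself. With the jaws free it takes 5 to 11 N at clamp_grip; once the pads bear on the box it stalls part-way in: a squeeze of 20 N then clamps with about 14 N, 30 N with 26 N, 40 N with 38 N.
- clamp_pad (a joint): How far the near pad is squashed, m: 0 free, 0.007 flat (about 49 N). It takes 7 N per mm, so it shows the clamping force.
- near_pad: The near pad (see near_face).
- far_jaw: The far jaw with its pad and the bar (see far_face).
- box_lid: Bystander: the salt box's loose wooden lid, 92 x 58 x 8 mm with a small turned knob.
- butter_dish: Bystander: white ceramic butter dish, 118 x 178 mm, 12 mm high.
- butter_lid: Bystander: its domed lid with a knob, resting on the butter dish.
- mug: Bystander: glass mug, 80 mm across, 92 mm high, with a handle.
- plate: Bystander: plastic plate, 210 mm across, 20 mm high.
- teaspoon: Bystander: steel teaspoon, 135 mm long.
- glue: Bystander: white glue bottle, 44 mm across, 135 mm high, upright.
- salt_jar: Bystander: glass jar with a steel cap, 72 mm across, 95 mm high.
Mind the look-alikes: they are no part of the job. Leave any yellow look-alike of the salt_box alone.

How it is judged:
By the outcome, as a careful person would: the job done as asked, in the order asked, and still so for the second after the job is handed in, while the arm keeps its last pose, push and grip.
It also fails if it takes over 50 s, if anything falls off the work surface, if the arm or the gripper's body presses on something with over 40 N, if the wrist force passes 120 N, or if a joint passes its speed limit or range.

## Working session

There is one attempt and no reset: what is moved stays moved. The work goes in short steps, Python scripts to look and compute and a tool call to move; the robot and the scene stay as the last step left them, time stands still between calls to the robot, and variables do not carry over. Pictures are saved under pics/ and viewed, and the job is handed in when it is done.

Besides the shell and the picture viewer there is one more tool, called after "Emit:" by a JSON object that holds its "api" and its "payload", one argument or row to a line. step_arm: Moves the arm, as the interface text tells. Its arguments: {"type":"object","properties":{"motion":{"type":"array","items":{"type":"array","items":{"type":"array","items":{"type":"number"}}}},"grip":{"type":"number"}},"required":["motion"]}

```bash
ls; mkdir -p pics; python3 - <<'E'
from bench import r
import cv2
o=r.get_obs(); print(o, r.tcp_to_tips)
for n in("scene","top","wrist"):
    c=r.get_calibration(n); print(n,c)
    cv2.imwrite(f"pics/{n}0.png",r.capture(n))
E
```

```text
pics
{'t': 0.0, 'joint_pos': array([-1.45798747e+00,  3.42733621e-01,  1.52501427e+00, -1.57019556e-05,
        1.27540064e+00, -1.45952075e-01]), 'joint_vel': array([ 0.0009691 ,  0.00135313,  0.00022423,  0.00030494,  0.00039057,
       -0.00050735]), 'tau': array([-1.96921355e-03, -4.31250679e+01, -2.44222748e+01,  7.15678465e-02,
        5.58438292e-02, -1.33903059e-04]), 'eef_pos': array([ 0.13433486, -0.50711371,  0.23404026]), 'orientation': array([ 9.91641421e-01,  1.29022043e-01,  5.38300750e-06, -7.77957382e-04]), 'ft_force': array([-0.26853069,  0.78295497, -0.05553991]), 'ft_torque': array([0.01316445, 0.03239679, 0.0116887 ]), 'opening': 0.09188698958131351} 0.008
scene {'vertical_fov': 48.847883184691824, 'cx': 319.89100302938976, 'cy': 200.79408166110778, 'cam_to_world': array([[ 0.05918668,  0.74996283, -0.65882676,  1.34507294],
       [ 0.9980851 , -0.03257507,  0.05258325, -0.12433568],
       [ 0.01797416, -0.6606774 , -0.75045473,  0.93091793],
       [ 0.        ,  0.        ,  0.        ,  1.        ]])}
top {'vertical_fov': 49.74909711976044, 'cx': 312.10240483839317, 'cy': 198.4519175844649, 'cam_to_world': array([[-0.00482403, -0.99477013,  0.10202512,  0.4465071 ],
       [-0.99994158,  0.00578551,  0.00913009, -0.05671853],
       [-0.0096726 , -0.10197511, -0.99473992,  1.44910937],
       [ 0.        ,  0.        ,  0.        ,  1.        ]])}
wrist {'vertical_fov': 70.6233636493895, 'cx': 319.89040288784264, 'cy': 203.33790322728066, 'cam_to_world': array([[ 0.25608287, -0.93224187, -0.25562993,  0.20314674],
       [-0.96665231, -0.24756965, -0.06551778, -0.4905337 ],
       [-0.00220779,  0.26388324, -0.9645521 ,  0.38473095],
       [ 0.        ,  0.        ,  0.        ,  1.        ]])}
```

View pics/top0.png

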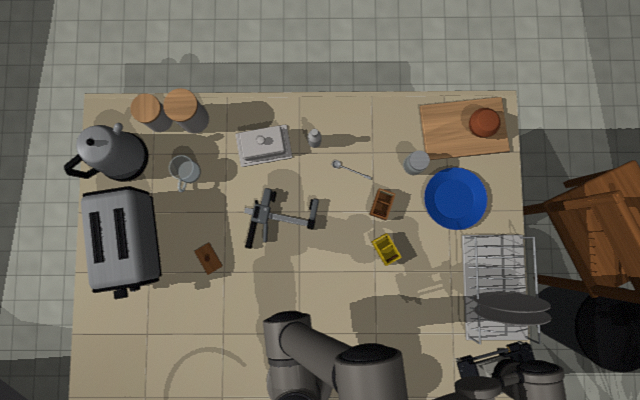

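View pics/scene0.png

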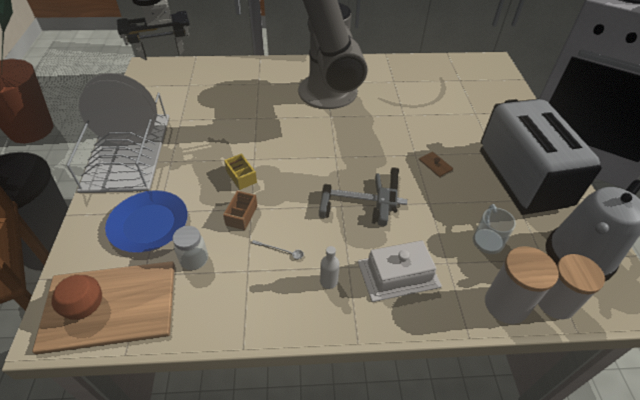

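View pics/wrist0.png

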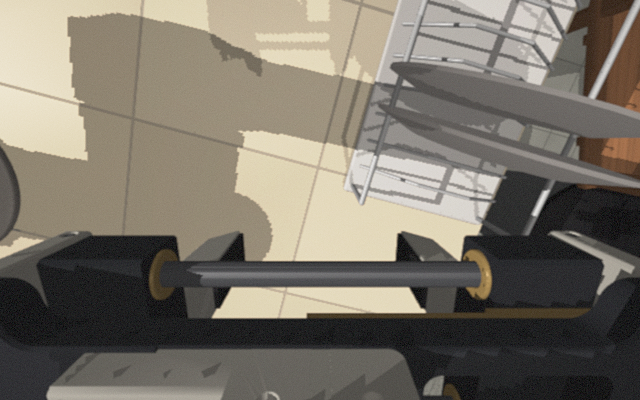

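```bash
cat > h.py <<'E'
import numpy as np, cv2
from bench import r
def K(c): 
    f=200/np.tan(np.radians(c['vertical_fov'])/2); return f,c['cx'],c['cy']
def ray(c,u,v):
    f,cx,cy=K(c); T=c['cam_to_world']; d=T[:3,:3]@np.array([(u-cx)/f,(v-cy)/f,1]); return T[:3,3],d/np.linalg.norm(d)
def onz(c,u,v,z):
    o,d=ray(c,u,v); return o+d*(z-o[2])/d[2]
def proj(c,p):
    f,cx,cy=K(c); T=c['cam_to_world']; q=T[:3,:3].T@(np.asarray(p,float)-T[:3,3]); return np.array([cx+f*q[0]/q[2],cy+f*q[1]/q[2]])
def tri(l):
    A=np.zeros((3,3));b=np.zeros(3)
    for o,d in l:
        P=np.eye(3)-np.outer(d,d);A+=P;b+=P@o
    x=np.linalg.solve(A,b); return x,[np.linalg.norm((np.eye(3)-np.outer(d,d))@(x-o)) for o,d in l]
def crop(src,x0,y0,x1,y1,s,out):
    im=cv2.imread(src)[y0:y1,x0:x1]; im=cv2.resize(im,None,fx=s,fy=s,interpolation=cv2.INTER_CUBIC)
    st=20 if s<8 else 10
    for x in range(-(-x0//st)*st,x1,st): cv2.putText(im,str(x),((x-x0)*s,10),0,.35,(0,0,255),1); cv2.line(im,((x-x0)*s,12),((x-x0)*s,18),(0,0,255),1)
    for y in range(-(-y0//st)*st,y1,st): cv2.putText(im,str(y),(0,(y-y0)*s+4),0,.35,(0,0,255),1); cv2.line(im,(22,(y-y0)*s),(28,(y-y0)*s),(0,0,255),1)
    cv2.imwrite(out,im)
E
python3 - <<'E'
from h import *
crop("pics/top0.png",230,170,410,280,4,"pics/top0c.png")
crop("pics/scene0.png",210,140,420,240,3,"pics/scene0c.png")
E
```

```text
(no output)
```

View pics/top0c.png

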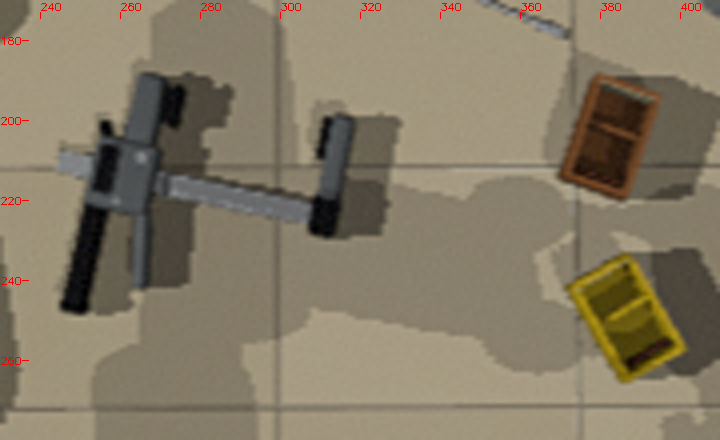

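View pics/scene0c.png

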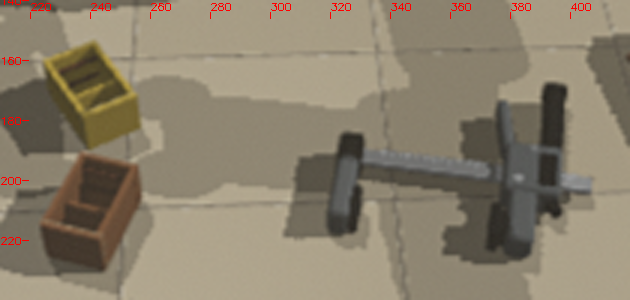

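```bash
python3 - <<'E'
from h import *
np.set_printoptions(precision=4,suppress=True)
c=r.get_calibration("top"); s=r.get_calibration("scene")
def z(u,v): return 230+u/4,170+v/4
def q(u,v): return 210+u/3,140+v/3
# box top corners (top image): 
T=[(600,75),(660,95),(625,198),(562,178)]
for p in T: print("box corner",onz(c,*z(*p),.046))
S=[(138,165),(82,152),(42,227),(103,240)]
print("mean top",np.mean([onz(c,*z(*p),.046) for p in T],0))
# scene corners in corresponding order? scene up=-x, right=+y
for p in S: print("scene corner",onz(s,*q(*p),.046))
for n,p in dict(barL=(60,160),barR=(310,212),gripend=(74,308),trigend=(140,287),head=(141,157),nearjawtip=(150,75),farjawtip=(345,118)).items(): print(n,onz(c,*z(*p),.02))
o=r.get_obs()
from scipy.spatial.transform import Rotation as R
print(R.from_quat(o['orientation']).as_matrix())
E
```

```text
box corner [ 0.621  -0.2662  0.046 ]
box corner [ 0.6043 -0.3148  0.046 ]
box corner [ 0.5203 -0.2844  0.046 ]
box corner [ 0.5368 -0.2336  0.046 ]
mean top [ 0.5706 -0.2747  0.046 ]
scene corner [ 0.5399 -0.2334  0.046 ]
scene corner [ 0.5218 -0.2846  0.046 ]
scene corner [ 0.6086 -0.3133  0.046 ]
scene corner [ 0.6254 -0.2601  0.046 ]
barL [0.5558 0.1798 0.02  ]
barR [ 0.5115 -0.028   0.02  ]
gripend [0.4334 0.1669 0.02  ]
trigend [0.4504 0.1125 0.02  ]
head [0.5579 0.1124 0.02  ]
nearjawtip [0.6265 0.1053 0.02  ]
farjawtip [ 0.5895 -0.0574  0.02  ]
[[ 0.9667  0.2559 -0.0001]
 [ 0.2559 -0.9667  0.0011]
 [ 0.0002 -0.0011 -1.    ]]
```

```bash
cat >> h.py <<'E'
from scipy.spatial.transform import Rotation as R
def pose():
    o=r.get_obs(); M=R.from_quat(o['orientation']).as_matrix(); return o,o['eef_pos'],M,np.arctan2(M[1,0],M[0,0])
def go(x,y,z,yawdeg):
    o,p,M,yaw=pose(); d=M.T@(np.array([x,y,z])-p)*100
    t=-(np.radians(yawdeg)-yaw); t=(t+np.pi)%(2*np.pi)-np.pi
    print("t %.2f at"%o['t'],np.round(p,4),"yaw %.2f"%np.degrees(yaw),"open %.4f"%o['opening'],"F",np.round(o['ft_force'],1),"q6 %.2f"%o['joint_pos'][5])
    print("shift cm",np.round(d,2),"turn %.3f"%t, "dist %.1f"%np.linalg.norm(d))
E
python3 -c "
from h import *
go(.5,-.245,.22,-20.5)"
```

```text
t 0.15 at [ 0.1344 -0.5072  0.2342] yaw 14.83 open 0.0922 F [ 0.1 -0.1  0.7] q6 -0.15
shift cm [ 42.06 -15.99   1.45] turn 0.617 dist 45.0
```

Candidates for the salt box in the top view are: the brown open box at (381,204), with a pale line at its upper end; the yellow open box at (386,249), which is the look-alike; the brown flat lid with knob at (208,258); and the cutting board at (463,127). I choose the brown open box. The crops and the 46 mm corner check agree across both views. I'll check it close up with the wrist camera before reaching.

Emit:
{"api": "step_arm", "payload": {
  "motion": [
    [[3.5,-1.3,0,0.1],[7,-2.6,0,0.2],[10.5,-4,0.5,0.3],[14,-5.3,0.5,0.4],[17.5,-6.6,0.5,0.5]]
  ]
}}

```text
t: 0.57
eef_pos: [0.2876, -0.3972, 0.2289]
orientation: [0.992, -0.123, -0.0, -0.001]
ft_force: [0.8, -1.1, -0.4]
opening: 0.0919
```

```bash
python3 -c "
from h import *
go(.5,-.245,.22,-20.5)"
```

```text
t 0.57 at [ 0.2876 -0.3972  0.2289] yaw -14.14 open 0.0919 F [ 0.8 -1.1 -0.4] q6 0.72
shift cm [ 16.88 -19.94   0.91] turn 0.111 dist 26.1
```

Emit:
{"api": "step_arm", "payload": {
  "motion": [
    [[2.5,-3,0,0.02],[5,-6,0.2,0.05],[7.5,-9,0.4,0.08],[10,-12,0.6,0.1],[12.5,-14.8,0.9,0.111]]
  ]
}}

```text
t: 0.98
eef_pos: [0.4463, -0.2825, 0.22]
orientation: [0.984, -0.178, -0.0, -0.001]
ft_force: [0.4, -1.3, 0.3]
opening: 0.0919
```

```bash
python3 -c "
from h import *
go(.5,-.245,.22,-20.5)"
```

```text
t 0.98 at [ 0.4463 -0.2825  0.22  ] yaw -20.54 open 0.0919 F [ 0.4 -1.3  0.3] q6 1.22
shift cm [ 3.72 -5.39  0.01] turn -0.001 dist 6.6
```

Emit:
{"api": "step_arm", "payload": {
  "motion": [
    [[2,-2.7,0,0],[3.7,-5.4,0,0],[3.7,-5.4,0,0]]
  ]
}}

```text
t: 1.23
eef_pos: [0.5034, -0.2412, 0.2195]
orientation: [0.984, -0.176, 0.0, -0.002]
ft_force: [-0.6, -0.1, -0.1]
opening: 0.0918
```

```bash
cat > cap.py <<'E'
from h import *
import sys,json
o=r.get_obs(); c=r.get_calibration("wrist")
im=r.capture("wrist"); n=sys.argv[1]
cv2.imwrite(f"pics/{n}.png",im); np.savez(f"pics/{n}.npz",**{k:np.array(v) for k,v in c.items()})
E
python3 cap.py w1
```

```text
(no output)
```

View pics/w1.png

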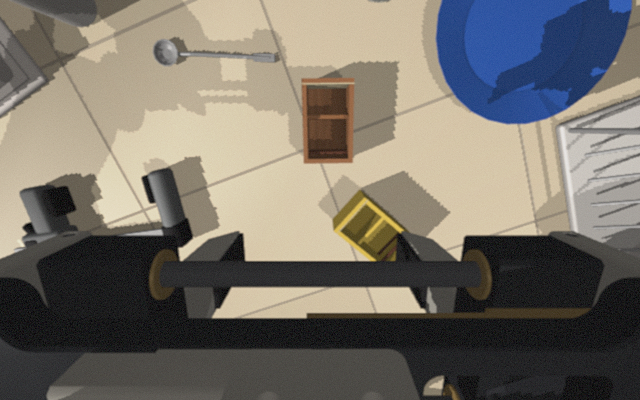

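```bash
python3 - <<'E'
from h import *
np.set_printoptions(precision=4,suppress=True)
c=dict(np.load("pics/w1.npz")); im=cv2.imread("pics/w1.png")
hsv=cv2.cvtColor(im,cv2.COLOR_BGR2HSV)
m=(((hsv[...,0]<14)&(hsv[...,1]>95))).astype(np.uint8)
m[:, :270]=0;m[:,390:]=0;m[190:]=0
m=cv2.morphologyEx(m,cv2.MORPH_CLOSE,np.ones((5,5)))
cs,_=cv2.findContours(m,cv2.RETR_EXTERNAL,cv2.CHAIN_APPROX_NONE)
k=max(cs,key=cv2.contourArea); rc=cv2.minAreaRect(k); print(rc,cv2.contourArea(k))
b=cv2.boxPoints(rc)
P=np.array([onz(c,*p,.046) for p in b]); print(P,P.mean(0)); e=[P[(i+1)%4]-P[i] for i in range(4)]
for v in e: print(np.linalg.norm(v),np.degrees(np.arctan2(v[1],v[0])))
v=cv2.resize(im[60:180,270:400],None,fx=5,fy=5,interpolation=cv2.INTER_CUBIC)
cv2.polylines(v,[np.int32((b-[270,60])*5+2)],True,(0,255,0),1)
cv2.imwrite("pics/w1c.png",v)
go(P.mean(0)[0],P.mean(0)[1],.12,-20.5)
E
```

```text
((327.5, 120.0), (84.0, 51.0), 90.0) 4133.0
[[ 0.6229 -0.2654  0.046 ]
 [ 0.6042 -0.3161  0.046 ]
 [ 0.5199 -0.2879  0.046 ]
 [ 0.5401 -0.2332  0.046 ]] [ 0.5718 -0.2756  0.046 ]
0.054086710938256996 -110.30010791256737
0.08883258006556749 161.51837764618762
0.05833955181720738 69.7697733221615
0.08887056370797816 -21.224567756099617
t 1.28 at [ 0.5015 -0.2428  0.2194] yaw -20.29 open 0.0918 F [-0.5 -0.6  0.7] q6 1.33
shift cm [7.75 0.67 9.92] turn 0.004 dist 12.6
```

View pics/w1c.png

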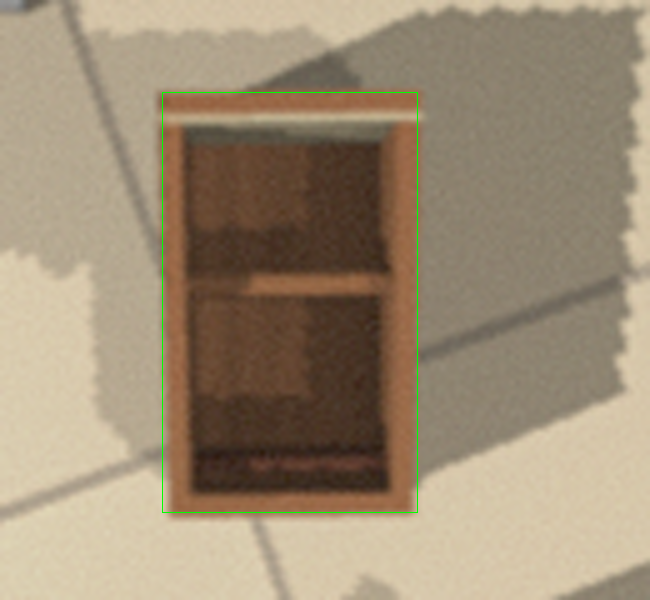

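Emit:
{"api": "step_arm", "payload": {
  "motion": [
    [[2.6,0.2,1.5,0],[5.2,0.5,4,0],[7.7,0.7,6.5,0],[7.75,0.7,9,0],[7.75,0.7,11,0]]
  ]
}}

```text
t: 1.7
eef_pos: [0.5707, -0.2771, 0.1064]
orientation: [0.984, -0.177, -0.002, -0.002]
ft_force: [1.1, 0.6, -0.1]
opening: 0.092
```

```bash
python3 cap.py w2; python3 -c "
from h import *
go(.572,-.2753,.030,-20.2)"
```

```text
t 1.75 at [ 0.5684 -0.2756  0.1025] yaw -20.36 open 0.0917 F [-2.6 -0.3 -2.6] q6 1.35
shift cm [ 0.41 -0.13  7.25] turn -0.003 dist 7.3
```

View pics/w2.png

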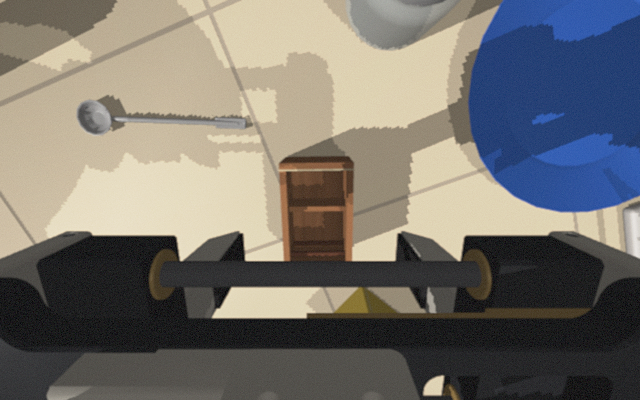

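Emit:
{"api": "step_arm", "payload": {
  "motion": [
    [[0.4,-0.1,2.2,0],[0.4,-0.1,4.5,0],[0.4,-0.1,6.3,0],[0.4,-0.1,7.2,0],[0.4,-0.1,7.2,0]]
  ]
}}

```text
t: 2.17
eef_pos: [0.5701, -0.2756, 0.0289]
orientation: [0.984, -0.177, -0.007, -0.004]
ft_force: [-0.4, 0.0, -0.0]
opening: 0.0919
```

```bash
python3 -c "
from h import *
go(.572,-.2753,.030,-20.2)"
```

```text
t 2.17 at [ 0.5701 -0.2756  0.0289] yaw -20.41 open 0.0919 F [-0.4  0.  -0. ] q6 1.35
shift cm [ 0.16 -0.1  -0.11] turn -0.004 dist 0.2
```

Emit:
{"api": "step_arm", "payload": {
  "motion": [
    [[0.1,-0.1,0,0],[0.1,-0.1,0,0],[0.1,-0.1,0,0],[0.1,-0.1,0,0]]
  ],
  "grip": 0.3
}}

```text
t: 2.5
eef_pos: [0.572, -0.2754, 0.0303]
orientation: [0.984, -0.177, -0.006, -0.003]
ft_force: [-0.2, 0.0, 0.8]
opening: 0.0695
```

Emit:
{"api": "step_arm", "payload": {
  "motion": [
    [[0,0,0,0],[0,0,0,0],[0,0,0,0]]
  ],
  "grip": 0.2
}}

```text
t: 2.75
eef_pos: [0.5724, -0.2755, 0.0309]
orientation: [0.984, -0.177, -0.006, -0.003]
ft_force: [0.1, 1.3, 2.8]
opening: 0.0556
```

Emit:
{"api": "step_arm", "payload": {
  "motion": [
    [[0,0,0,0],[0,0,0,0]]
  ],
  "grip": 0.17
}}

```text
t: 2.92
eef_pos: [0.5724, -0.2755, 0.031]
orientation: [0.984, -0.177, -0.006, -0.003]
ft_force: [-0.1, 0.7, 2.1]
opening: 0.0557
```

Emit:
{"api": "step_arm", "payload": {
  "motion": [
    [[0,0,0,0],[0,0,0,0]]
  ],
  "grip": 0.13
}}

```text
t: 3.08
eef_pos: [0.5724, -0.2754, 0.0309]
orientation: [0.984, -0.177, -0.006, -0.003]
ft_force: [-0.1, 0.9, 0.9]
opening: 0.0557
```

Emit:
{"api": "step_arm", "payload": {
  "motion": [
    [[0,0,-1,0],[0,0,-2.5,0],[0,0,-5,0],[0,0,-8,0],[0,0,-11,0]]
  ]
}}

```text
t: 3.5
eef_pos: [0.573, -0.276, 0.1421]
orientation: [0.984, -0.177, -0.006, -0.003]
ft_force: [0.5, -0.2, -0.8]
opening: 0.0557
```

```bash
python3 cap.py w3; python3 -c "
from h import *
go(.46,-.05,.22,78)"
```

```text
t 3.55 at [ 0.5759 -0.2778  0.1495] yaw -20.39 open 0.0557 F [ 2.3 -1.3  4.1] q6 1.36
shift cm [-18.82 -17.33  -6.98] turn -1.717 dist 26.5
```

View pics/w3.png

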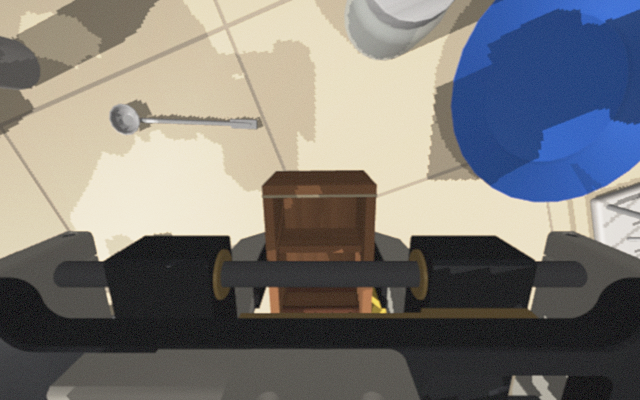

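Emit:
{"api": "step_arm", "payload": {
  "motion": [
    [[-2,-2,-1,-0.12],[-4.5,-4.5,-2.5,-0.24],[-7,-7,-4,-0.36],[-9.5,-9,-6,-0.48],[-11.5,-11,-8,-0.6]]
  ]
}}

```text
t: 3.97
eef_pos: [0.5047, -0.1331, 0.2308]
orientation: [0.992, 0.125, -0.001, -0.002]
ft_force: [1.0, -0.0, -0.3]
opening: 0.0558
```

```bash
python3 -c "
from h import *
go(.5,-.1,.28,78)"
```

```text
t 3.97 at [ 0.5047 -0.1331  0.2308] yaw 14.34 open 0.0558 F [ 1.  -0.  -0.3] q6 0.91
shift cm [ 0.35 -3.34 -4.91] turn -1.111 dist 6.0
```

Emit:
{"api": "step_arm", "payload": {
  "motion": [
    [[0,-0.7,-1,-0.12],[0,-1.3,-2,-0.24],[0.1,-2,-3,-0.36],[0.2,-2.7,-4,-0.48],[0.35,-3.3,-4.9,-0.6]]
  ]
}}

```text
t: 4.38
eef_pos: [0.4998, -0.0998, 0.2811]
orientation: [0.91, 0.415, -0.0, -0.002]
ft_force: [0.6, 0.2, -1.2]
opening: 0.0554
```

Emit:
{"api": "step_arm", "payload": {
  "motion": [
    [[0,0,0,-0.12],[0,0,0,-0.24],[0,0,0,-0.36],[0,0,0,-0.48],[0,0,0,-0.51]]
  ]
}}

```text
t: 4.8
eef_pos: [0.4995, -0.0997, 0.2815]
orientation: [0.774, 0.634, 0.0, -0.002]
ft_force: [0.0, 0.2, -0.8]
opening: 0.056
```

Emit:
{"api": "step_arm", "payload": {
  "motion": [
    [[0,0,0,0],[0,0,0,0]]
  ]
}}

```text
t: 4.97
eef_pos: [0.4993, -0.0997, 0.2818]
orientation: [0.774, 0.633, 0.0, -0.001]
ft_force: [-0.2, 0.6, -1.2]
opening: 0.056
```

```bash
python3 cap.py w4; python3 -c "
from h import *
go(.5,-.1,.28,78)"
```

```text
t 5.02 at [ 0.4994 -0.0997  0.2818] yaw 78.58 open 0.0558 F [-0.8 -0.4 -1.6] q6 -0.15
shift cm [-0.02  0.06  0.18] turn 0.010 dist 0.2
```

View pics/w4.png

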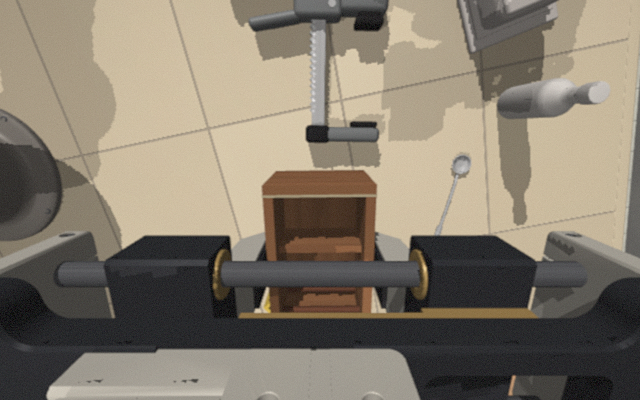

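Emit:
{"api": "step_arm", "payload": {
  "motion": [
    [[2,0,0,0],[4.5,0,0,0],[7,0,0,0],[7,0,0,0],[7,0,0,0]]
  ]
}}

```text
t: 5.43
eef_pos: [0.5133, -0.0302, 0.282]
orientation: [0.774, 0.634, 0.0, -0.001]
ft_force: [-0.3, -0.2, -1.3]
opening: 0.0557
```

```bash
python3 cap.py w5; python3 -c "
from h import *
go(.5,-.1,.28,78)
c=r.get_calibration('top'); s=r.get_calibration('scene')
print(onz(c,315,145,.0),onz(s,330,286,0.),onz(c,315,133,.135),onz(s,331,250,.135))"
python3 -c "
from h import *
crop('pics/top0.png',225,110,345,200,6,'pics/glue.png')"
```

```text
t 5.48 at [ 0.5132 -0.031   0.282 ] yaw 78.60 open 0.0559 F [-0.2  0.1  0.1] q6 -0.01
shift cm [-7.03  0.07  0.18] turn 0.010 dist 7.0
[ 0.778857   -0.05421578  0.        ] [ 0.80173465 -0.05096341  0.        ] [ 0.78590116 -0.05465833  0.135     ] [ 0.79095462 -0.05272611  0.135     ]
```

View pics/w5.png

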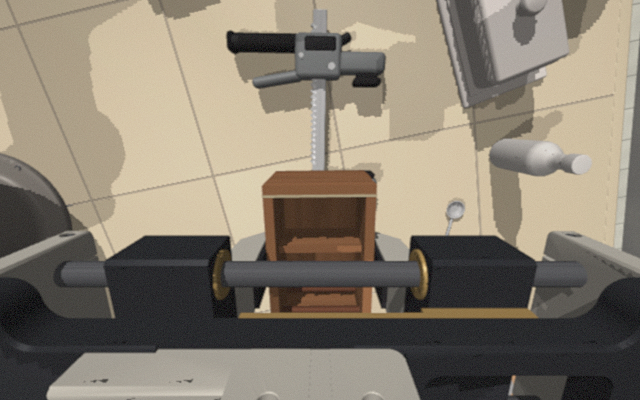

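View pics/glue.png

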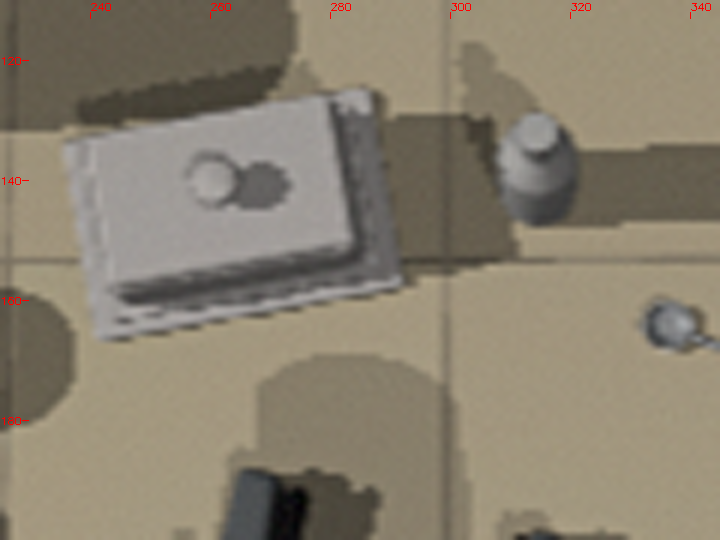

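```bash
python3 -c "
from h import *
crop('pics/w5.png',220,0,400,150,4,'pics/w5c.png')
crop('pics/w4.png',280,0,420,150,5,'pics/w4c.png')"
```

```text
(no output)
```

View pics/w5c.png

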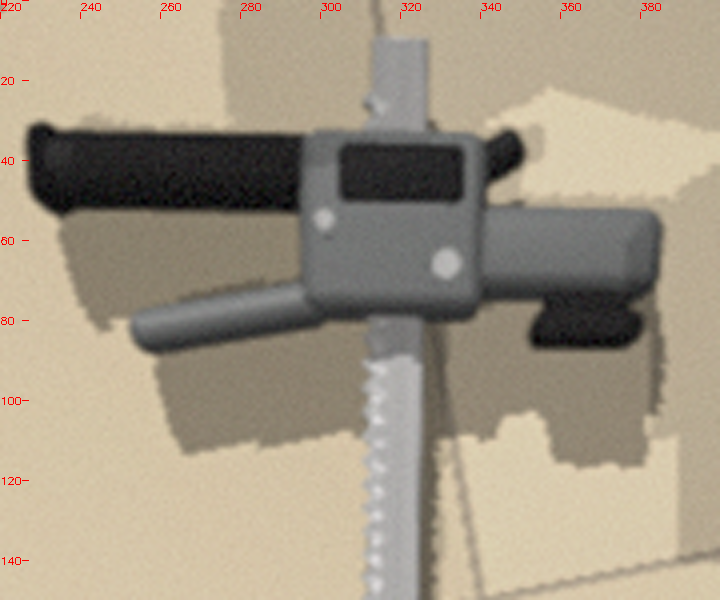

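View pics/w4c.png

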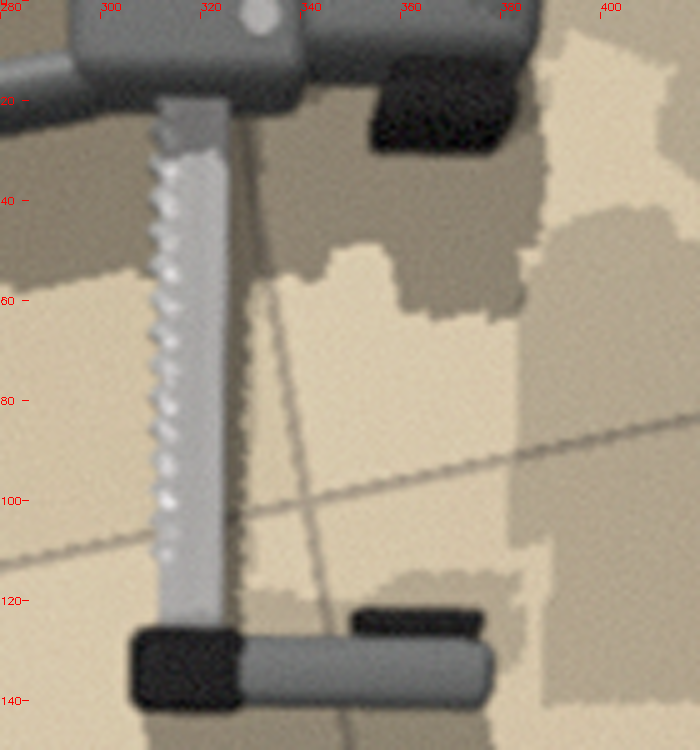

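```bash
python3 - <<'E'
from h import *
np.set_printoptions(precision=4,suppress=True)
c4=dict(np.load("pics/w4.npz")); c5=dict(np.load("pics/w5.npz"))
P4=lambda u,v:(280+u/5,v/5); P5=lambda u,v:(220+u/4,v/4)
# bar right edge, z=.019
e=np.array([onz(c4,*P4(*p),.019) for p in [(229,160),(226,350),(224,500),(222,620)]]+[onz(c5,*P5(*p),.019) for p in [(425,365),(421,450),(414,598)]]+[onz(c5,*P5(427,60),.019)])
print(e)
L,_=0,0
d=np.linalg.svd(e-e.mean(0))[2][0]; d=d*np.sign(-d[1]); print("bar dir",np.degrees(np.arctan2(d[1],d[0])),"resid mm",1000*((e-e.mean(0))@np.array([-d[1],d[0],0])))
l=onz(c4,*P4(158,610),.019); 
ex=d; ey=np.array([-d[1],d[0],0])
print("bar width",(e.mean(0)-l)@ey)
barmid=e.mean(0)-.009*ey
def fr(p): q=p-barmid; return np.array([q@ex,q@ey])*1000
# near pad
for n,a,b in [("nearpad L",(371,150),(530,345)),("nearpad R",(500,152),(640,345)),("pin",(262,12),(446,262))]:
    x,res=tri([ray(c4,*P4(*a)),ray(c5,*P5(*b))]); print(n,x,res,fr(x), fr(onz(c4,*P4(*a),.001)),fr(onz(c5,*P5(*b),.001)))
for n,p in [("farpad topL",(352,609)),("farpad topR",(485,609)),("farjaw tip",(493,665)),("far jaw lowR",(490,708))]:
    x=onz(c4,*P4(*p),.031); print(n,x,fr(x))
for n,p,z in [("grip end top",(30,170),.029),("grip corner ",(75,213),.003),("trig end",(133,330),.028),("trig end lo",(160,353),.004),("jaw tip",(657,240),.032),("grip back",(200,133),.029),("grip back2",(60,131),.029)]:
    x=onz(c5,*P5(*p),z); print(n,x,fr(x))
E
```

```text
[[ 0.544   0.0839  0.019 ]
 [ 0.5345  0.0394  0.019 ]
 [ 0.5266  0.0022  0.019 ]
 [ 0.5199 -0.029   0.019 ]
 [ 0.5445  0.0824  0.019 ]
 [ 0.5379  0.0554  0.019 ]
 [ 0.5256  0.006   0.019 ]
 [ 0.5627  0.1723  0.019 ]]
bar dir -102.20733296979391 resid mm [ 0.0497  0.1385  0.3145  0.3493  0.8898  0.0809 -1.4151 -0.4076]
bar width 0.017719016327195455
nearpad L [0.5832 0.0834 0.0023] [np.float64(0.00017405121909273597), np.float64(0.0001740512190926867)] [-40.8291  47.4625] [-41.2339  47.7738] [-41.0008  47.4264]
nearpad R [0.6196 0.0761 0.0013] [np.float64(0.0018428679743701414), np.float64(0.0018428679743700631)] [-41.3776  84.6345] [-41.2264  82.8161] [-41.5868  86.5608]
pin [0.5568 0.1101 0.0335] [np.float64(0.0002814109744945213), np.float64(0.00028141097449445524)] [-61.3259  16.0549] [-73.3791  17.3428] [-67.5852  16.8275]
farpad topL [ 0.5551 -0.0332  0.031 ] [79.082  44.6617]
farpad topR [ 0.5907 -0.0404  0.031 ] [78.5665 80.9875]
farjaw tip [ 0.5907 -0.0556  0.031 ] [93.3718 84.1895]
far jaw lowR [ 0.5882 -0.0669  0.031 ] [104.98    84.1509]
grip end top [0.431  0.1638 0.029 ] [ -87.2366 -118.324 ]
grip corner  [0.4362 0.156  0.003 ] [ -80.7591 -111.5375]
trig end [0.4509 0.1113 0.028 ] [-40.1357 -87.6794]
trig end lo [0.4538 0.1064 0.004 ] [-36.0064 -83.8272]
jaw tip [0.6247 0.1034 0.032 ] [-69.1295  83.7982]
grip back [0.487  0.1633 0.029 ] [-98.6221 -63.4001]
grip back2 [0.4434 0.1726 0.029 ] [ -98.5378 -107.9805]
```

```bash
python3 - <<'E'
from h import *
np.set_printoptions(precision=2,suppress=True)
c5=r.get_calibration("wrist"); o,p,M,yaw=pose(); print(p,np.degrees(yaw))
ux=np.array([np.cos(yaw),np.sin(yaw),0]); uy=np.array([-ux[1],ux[0],0])
for x in(.045,.040,0.0025,-.0025,-.04,-.045):
    for z in (.046,0):
        print(x,z,[proj(c5,p+ux*x+uy*s*.028+[0,0,z-.0309]) for s in(1,-1)])
crop('pics/w5.png',250,160,390,320,5,'pics/w5b.png')
E
```

```text
[ 0.51 -0.03  0.28] 78.60063177153674
0.045 0.046 [array([261.47, 178.83]), array([376.63, 178.91])]
0.045 0 [array([275.9 , 166.12]), array([362.93, 166.17])]
0.04 0.046 [array([262.01, 188.89]), array([376.09, 188.97])]
0.04 0 [array([276.22, 173.83]), array([362.62, 173.88])]
0.0025 0.046 [array([265.82, 258.67]), array([372.36, 258.81])]
0.0025 0 [array([278.43, 228.32]), array([360.43, 228.4 ])]
-0.0025 0.046 [array([266.29, 267.29]), array([371.9 , 267.43])]
-0.0025 0 [array([278.7 , 235.16]), array([360.16, 235.25])]
-0.04 0.046 [array([269.57, 327.39]), array([368.69, 327.56])]
-0.04 0 [array([280.67, 283.73]), array([358.21, 283.84])]
-0.045 0.046 [array([269.98, 334.85]), array([368.29, 335.03])]
-0.045 0 [array([280.92, 289.86]), array([357.96, 289.97])]
```

View pics/w5b.png

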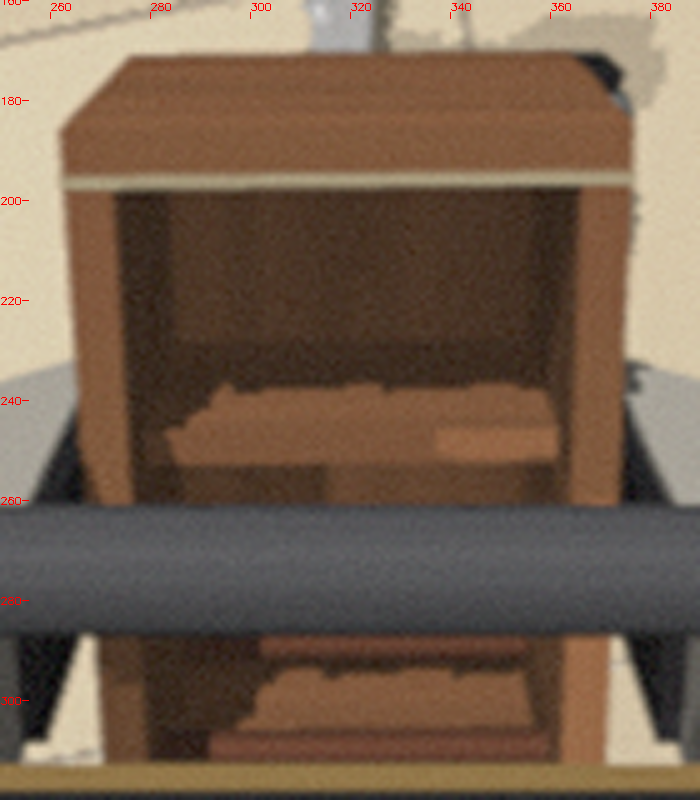

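```bash
cat >> h.py <<'E'
_d=np.radians(-102.2); EX=np.array([np.cos(_d),np.sin(_d),0]); EY=np.array([-EX[1],EX[0],0])
E
python3 - <<'E'
from h import *
# bar right edge mean from earlier
e=np.array([[.544,.0839],[.5345,.0394],[.5266,.0022],[.5199,-.029],[.5445,.0824],[.5379,.0554],[.5256,.006],[.5627,.1723]]).mean(0)
bm=np.array([*e,0])-.009*EY; print("BM",bm)
open('h.py','a').write(f"BM=np.array([{bm[0]},{bm[1]},0])\ndef W(x,y): return BM+EX*x/1000+EY*y/1000\n")
t=bm+.007*EX+.064*EY; print(t)
go(t[0],t[1],.10,77.3)
go(t[0],t[1],.031,77.3)
E
```

```text
BM [0.52816576 0.05347692 0.        ]
[0.5892411  0.03311022 0.        ]
t 5.48 at [ 0.5132 -0.031   0.282 ] yaw 78.60 open 0.0559 F [-0.2  0.1  0.1] q6 -0.01
shift cm [ 7.75  6.22 18.2 ] turn 0.023 dist 20.7
t 5.48 at [ 0.5132 -0.031   0.282 ] yaw 78.60 open 0.0559 F [-0.2  0.1  0.1] q6 -0.01
shift cm [ 7.74  6.24 25.1 ] turn 0.023 dist 27.0
```

Emit:
{"api": "step_arm", "payload": {
  "motion": [
    [[2.6,2,2.5,0.01],[5.2,4.1,5,0.02],[7.7,6.2,8,0.023],[7.7,6.2,11,0.023],[7.7,6.2,14,0.023]]
  ]
}}

```text
t: 5.9
eef_pos: [0.5899, 0.0326, 0.14]
orientation: [0.781, 0.625, 0.0, -0.001]
ft_force: [-0.8, 0.3, -2.1]
opening: 0.056
```

Emit:
{"api": "step_arm", "payload": {
  "motion": [
    [[0,0,1,0],[0,0,2,0],[0,0,3,0],[0,0,3,0],[0,0,3,0]]
  ]
}}

```text
t: 6.32
eef_pos: [0.5901, 0.0321, 0.1105]
orientation: [0.781, 0.624, 0.0, -0.001]
ft_force: [0.5, 0.4, -0.6]
opening: 0.0561
```

```bash
python3 cap.py w6; python3 -c "
from h import *
t=W(7,64)
go(t[0],t[1],.031,77.3)
cv2.imwrite('pics/t1.png',r.capture('top')); cv2.imwrite('pics/s1.png',r.capture('scene'))
crop('pics/t1.png',230,170,350,250,6,'pics/t1c.png')
crop('pics/s1.png',290,140,420,240,6,'pics/s1c.png')
"
```

```text
t 6.37 at [0.5905 0.0323 0.1112] yaw 77.26 open 0.0558 F [-0.  -0.4 -1. ] q6 0.15
shift cm [ 0.04 -0.14  8.02] turn -0.001 dist 8.0
```

View pics/w6.png

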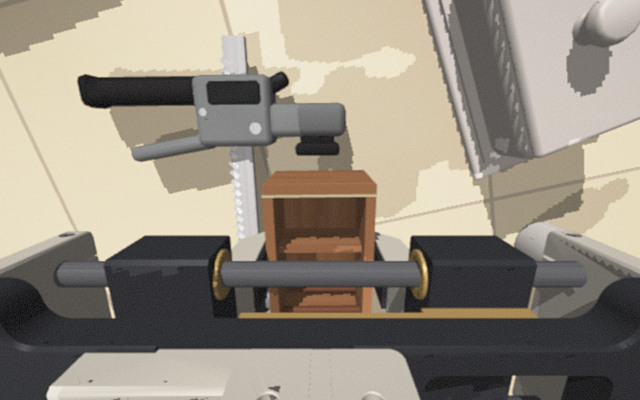

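View pics/s1c.png

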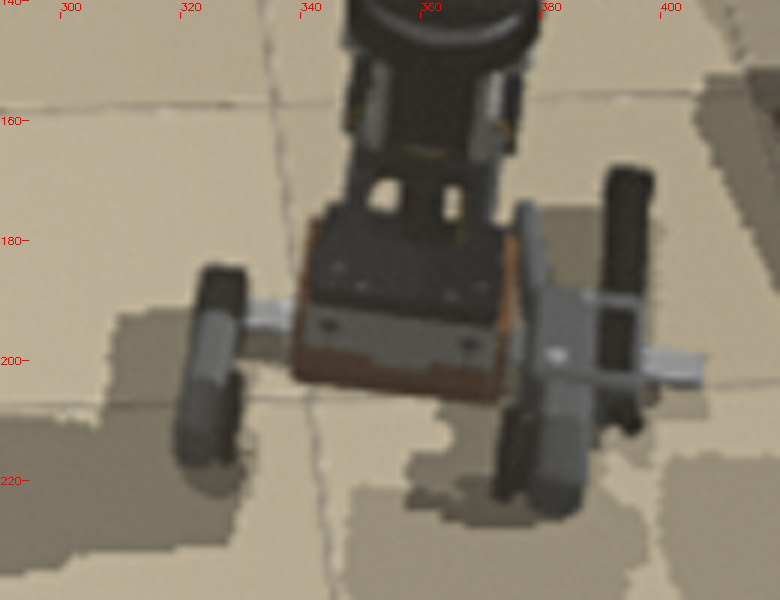

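Emit:
{"api": "step_arm", "payload": {
  "motion": [
    [[0,-0.15,2,0],[0,-0.15,4,0],[0,-0.15,5.5,0],[0,-0.15,6.5,0],[0,-0.15,7,0]]
  ]
}}

```text
t: 6.88
eef_pos: [0.589, 0.0329, 0.0408]
orientation: [0.781, 0.624, 0.001, -0.001]
ft_force: [0.2, -0.1, -0.8]
opening: 0.0558
```

```bash
python3 cap.py w7; python3 -c "
from h import *
t=W(7,64)
go(t[0],t[1],.031,77.3)
crop('pics/w7.png',220,100,400,250,4,'pics/w7c.png')
"
```

```text
t 6.93 at [0.5889 0.0329 0.0404] yaw 77.28 open 0.0557 F [-0.6 -0.  -1.4] q6 0.15
shift cm [0.02 0.03 0.95] turn -0.000 dist 0.9
```

View pics/w7c.png

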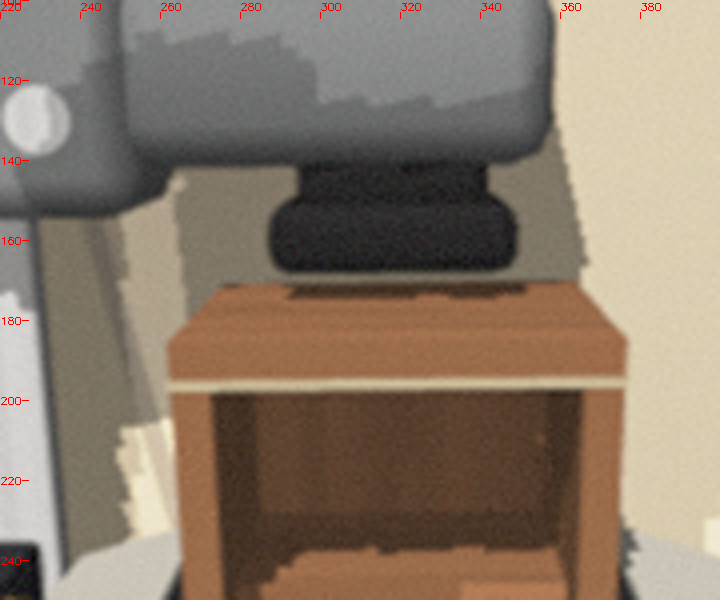

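```bash
python3 - <<'E'
from h import *
np.set_printoptions(precision=1,suppress=True)
c=dict(np.load("pics/w7.npz"))
def fr(p): q=p-BM; return np.array([q@EX,q@EY])*1000
P=lambda u,v:(220+u/4,100+v/4)
for n,p,z in [("padL",(275,271),.031),("padR",(510,271),.031),("padL",(268,240),.016),("padR",(517,240),.016),("boxbotL",(224,286),.0095),("boxbotR",(577,282),.0095),("boxtopL",(167,340),.0555),("boxtopR",(628,336),.0555)]:
    print(n,fr(onz(c,*P(*p),z)))
print(fr(pose()[1]))
E
```

```text
padL [-39.9  46.9]
padR [-39.6  80.4]
padL [-42.6  44.3]
padR [-42.2  82.8]
boxbotL [-34.5  36.1]
boxbotR [-34.6  93.3]
boxtopL [-34.9  36.1]
boxtopR [-34.9  92.6]
[ 7.3 63.7]
```

Emit:
{"api": "step_arm", "payload": {
  "motion": [
    [[0,-0.08,0.3,0],[0,-0.08,0.6,0],[0,-0.08,0.8,0],[0,-0.08,0.9,0],[0,-0.08,0.93,0]]
  ]
}}

```text
t: 7.35
eef_pos: [0.5883, 0.0331, 0.0315]
orientation: [0.781, 0.624, 0.001, -0.0]
ft_force: [-0.1, 0.2, 2.0]
opening: 0.0556
```

Emit:
{"api": "step_arm", "payload": {
  "motion": [
    [[0,0,0.03,0],[0,0,0.05,0]]
  ]
}}

```text
t: 7.52
eef_pos: [0.5885, 0.0332, 0.0314]
orientation: [0.781, 0.624, 0.001, -0.0]
ft_force: [-0.8, 0.8, 2.1]
opening: 0.056
```

Emit:
{"api": "step_arm", "payload": {
  "motion": [
    [[0,0,0,0],[0,0,0,0],[0,0,0,0]]
  ],
  "grip": 0.28
}}

```text
t: 7.77
eef_pos: [0.5887, 0.0331, 0.0316]
orientation: [0.781, 0.624, 0.001, -0.0]
ft_force: [-0.1, -0.2, -0.5]
opening: 0.0585
```

Emit:
{"api": "step_arm", "payload": {
  "motion": [
    [[0,0,0,0],[0,0,0,0],[0,0,0,0]]
  ],
  "grip": 0.45
}}

```text
t: 8.02
eef_pos: [0.5887, 0.0331, 0.0316]
orientation: [0.781, 0.624, 0.001, -0.0]
ft_force: [-0.1, -1.0, 0.3]
opening: 0.0663
```

Emit:
{"api": "step_arm", "payload": {
  "motion": [
    [[0,0,-0.5,0],[0,0,-1.5,0],[0,0,-3,0],[0,0,-5,0],[0,0,-8,0]]
  ]
}}

```text
t: 8.43
eef_pos: [0.5873, 0.0331, 0.1114]
orientation: [0.781, 0.624, -0.0, -0.001]
ft_force: [0.3, 0.5, -0.3]
opening: 0.0665
```

```bash
python3 cap.py w8; python3 -c "
from h import *
t=W(7,64)
go(t[0],t[1],.12,77.3)
"
```

```text
t 8.48 at [0.5912 0.0329 0.1189] yaw 77.29 open 0.0665 F [3.  0.7 3.7] q6 0.15
shift cm [-0.02 -0.19 -0.11] turn -0.000 dist 0.2
```

View pics/w8.png

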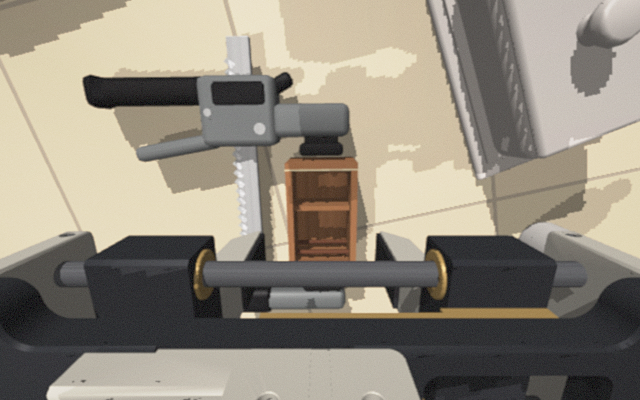

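```bash
python3 -c "
from h import *
t=W(-72,-60); print(t)
go(t[0],t[1],.16,-12.2)
"
```

```text
[0.48473619 0.13653036 0.        ]
t 8.48 at [0.5912 0.0329 0.1189] yaw 77.29 open 0.0665 F [3.  0.7 3.7] q6 0.15
shift cm [  7.78 -12.62  -4.2 ] turn 1.562 dist 15.4
```

Emit:
{"api": "step_arm", "payload": {
  "motion": [
    [[0,0,-3,0.05],[0.5,-1.5,-6,0.17],[2,-4,-6,0.29],[3.5,-6.5,-6,0.41],[5,-9,-6,0.53]]
  ],
  "grip": 1.0
}}

```text
t: 8.9
eef_pos: [0.5133, 0.1019, 0.1798]
orientation: [0.919, 0.395, 0.006, 0.002]
ft_force: [0.1, 0.1, -0.8]
opening: 0.0911
```

```bash
python3 -c "
from h import *
t=W(-72,-60); print(t)
go(t[0],t[1],.16,-12.2)
"
```

```text
[0.48473619 0.13653036 0.        ]
t 8.90 at [0.5133 0.1019 0.1798] yaw 46.53 open 0.0911 F [ 0.1  0.1 -0.8] q6 0.81
shift cm [ 0.53 -4.47  1.95] turn 1.025 dist 4.9
```

Emit:
{"api": "step_arm", "payload": {
  "motion": [
    [[0.1,-1,0,0.12],[0.2,-2,0,0.24],[0.3,-3,0,0.36],[0.5,-4,0,0.48],[0.5,-4.5,0,0.6]]
  ]
}}

```text
t: 9.32
eef_pos: [0.4836, 0.1374, 0.1806]
orientation: [0.995, 0.103, 0.007, -0.0]
ft_force: [0.6, 0.3, 0.1]
opening: 0.092
```

Emit:
{"api": "step_arm", "payload": {
  "motion": [
    [[0,0,0,0.12],[0,0,0,0.24],[0,0,0,0.36],[0,0,0,0.42],[0,0,0,0.42]]
  ]
}}

```text
t: 9.73
eef_pos: [0.4837, 0.1374, 0.1815]
orientation: [0.994, -0.107, 0.008, -0.002]
ft_force: [0.1, -0.1, 0.1]
opening: 0.0918
```

```bash
python3 cap.py w9; python3 -c "
from h import *
t=W(-72,-60); print(t)
go(t[0],t[1],.08,-12.2)
crop('pics/w9.png',170,40,490,240,2,'pics/w9c.png')
"
```

```text
[0.48473619 0.13653036 0.        ]
t 9.78 at [0.4837 0.1374 0.1814] yaw -12.13 open 0.0918 F [ 0.4  1.  -0.4] q6 1.91
shift cm [-0.03  0.12 10.14] turn 0.001 dist 10.1
```

View pics/w9.png

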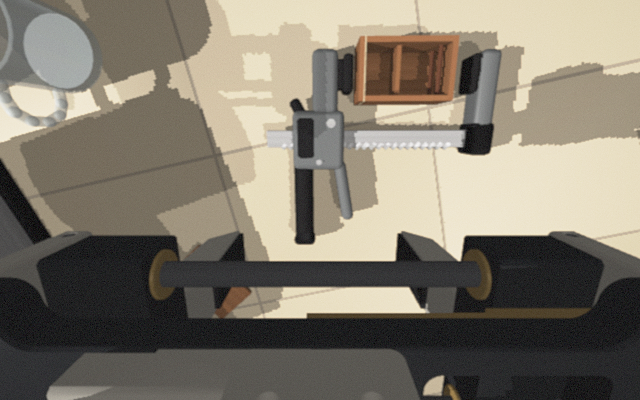

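Emit:
{"api": "step_arm", "payload": {
  "motion": [
    [[0,0.1,3,0],[0,0.1,6,0],[0,0.1,9,0],[0,0.1,11,0],[0,0.1,12,0]]
  ]
}}

```text
t: 10.2
eef_pos: [0.484, 0.1365, 0.0592]
orientation: [0.994, -0.105, 0.006, -0.001]
ft_force: [-0.2, 0.1, -1.0]
opening: 0.0915
```

```bash
python3 cap.py w10; python3 -c "
from h import *
t=W(-72,-60); print(t)
go(t[0],t[1],.012,-12.2)
"
```

```text
[0.48473619 0.13653036 0.        ]
t 10.25 at [0.4838 0.1364 0.0587] yaw -12.04 open 0.0916 F [-0.  -0.5 -1.7] q6 1.90
shift cm [ 0.04 -0.02  4.67] turn 0.003 dist 4.7
```

View pics/w10.png

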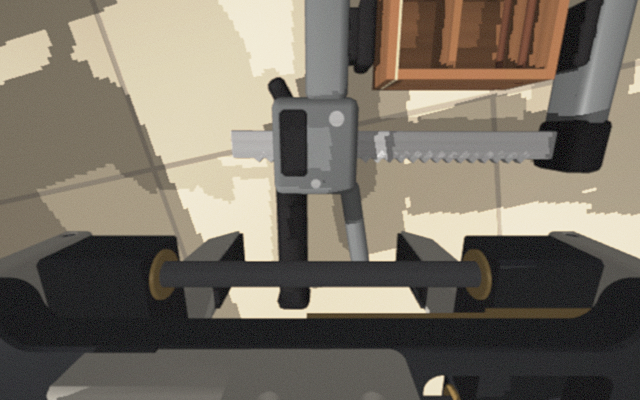

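Emit:
{"api": "step_arm", "payload": {
  "motion": [
    [[0.05,0,1.5,0],[0.05,0,3,0],[0.05,0,4.2,0],[0.05,0,4.6,0],[0.05,0,4.6,0]]
  ]
}}

```text
t: 10.67
eef_pos: [0.485, 0.1364, 0.0129]
orientation: [0.995, -0.104, 0.005, -0.001]
ft_force: [0.2, 0.4, 0.7]
opening: 0.0917
```

```bash
python3 cap.py w11; python3 -c "
from h import *
t=W(-72,-60)
go(t[0],t[1],.012,-12.2)
"
```

```text
t 10.72 at [0.4854 0.1365 0.0135] yaw -12.00 open 0.0918 F [ 0.  -0.   0.3] q6 1.90
shift cm [-0.07  0.01  0.15] turn 0.004 dist 0.2
```

View pics/w11.png

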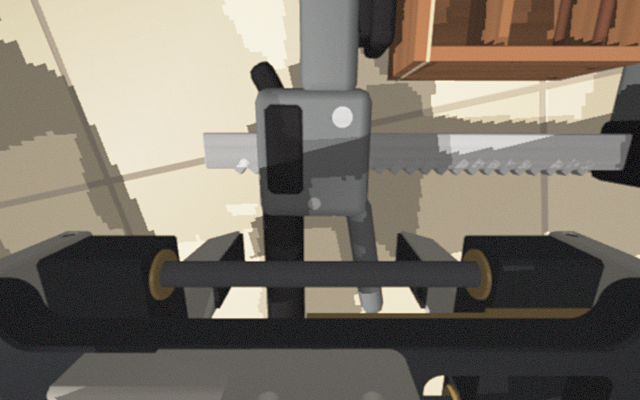

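Emit:
{"api": "step_arm", "payload": {
  "motion": [
    [[-0.05,0,0.1,0],[-0.05,0,0.1,0],[-0.05,0,0.1,0],[-0.05,0,0.1,0],[-0.05,0,0.1,0]]
  ],
  "grip": 0.39
}}

```text
t: 11.13
eef_pos: [0.4851, 0.1365, 0.0128]
orientation: [0.995, -0.104, 0.006, -0.001]
ft_force: [-0.6, -2.8, 1.0]
opening: 0.0654
```

```bash
python3 cap.py w12; python3 -c "
from h import *
t=W(-72,-60)
go(t[0],t[1],.012,-12.2)
"
```

```text
t 11.18 at [0.4849 0.1363 0.0128] yaw -11.97 open 0.0647 F [ 0.7 -4.6  1.4] q6 1.90
shift cm [-0.03 -0.02  0.08] turn 0.004 dist 0.1
```

View pics/w12.png

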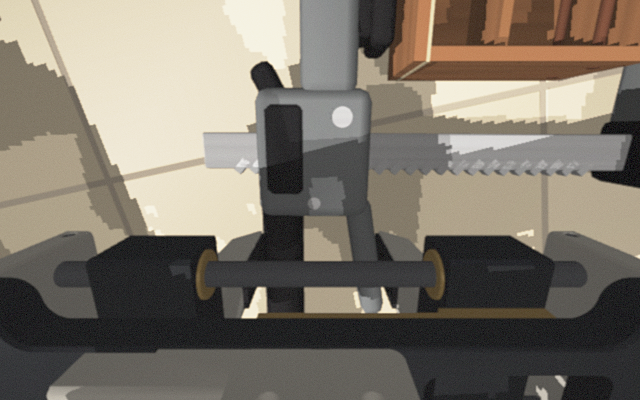

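Emit:
{"api": "step_arm", "payload": {
  "motion": [
    [[0,0.05,0,0],[0,-0.2,0,0],[0,-0.45,0,0]]
  ],
  "grip": 0.087
}}

```text
t: 11.43
eef_pos: [0.4853, 0.1405, 0.0127]
orientation: [0.995, -0.105, 0.005, -0.001]
ft_force: [-2.3, -2.9, 2.7]
opening: 0.0515
```

```bash
python3 -c "
from h import *
t=W(-72,-60)
go(t[0],t[1],.012,-12.2)
"
```

```text
t 11.43 at [0.4853 0.1405 0.0127] yaw -12.00 open 0.0515 F [-2.3 -2.9  2.7] q6 1.91
shift cm [0.02 0.4  0.07] turn 0.003 dist 0.4
```

Emit:
{"api": "step_arm", "payload": {
  "motion": [
    [[0,-0.2,0,0],[0,-0.45,0,0],[0,-0.7,0,0],[0,-0.75,0,0]]
  ],
  "grip": -0.28
}}

```text
t: 11.77
eef_pos: [0.4869, 0.1482, 0.0127]
orientation: [0.995, -0.104, 0.005, -0.001]
ft_force: [-2.5, -4.4, 2.8]
opening: 0.0363
```

```bash
python3 cap.py w13; python3 -c "
from h import *
t=W(-72,-60)
go(t[0],t[1],.012,-12.2)
"
```

```text
t 11.82 at [0.4868 0.1482 0.0127] yaw -11.98 open 0.0363 F [-1.9 -0.9  2.3] q6 1.93
shift cm [0.04 1.18 0.07] turn 0.004 dist 1.2
```

View pics/w13.png

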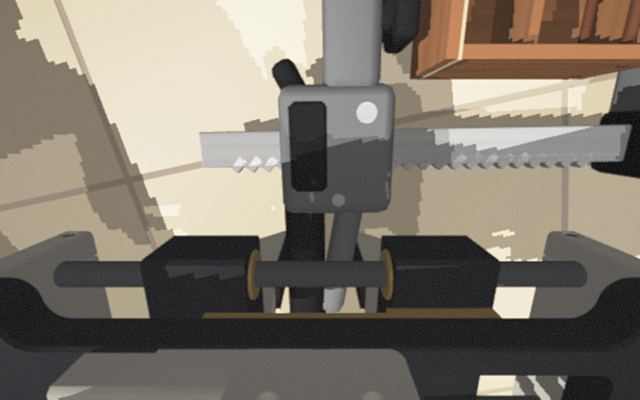

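Emit:
{"api": "step_arm", "payload": {
  "motion": [
    [[0,0.05,0,0],[0,0.3,0,0],[0,0.6,0,0],[0,0.9,0,0],[0,1.15,0,0]]
  ],
  "grip": 0.42
}}

```text
t: 12.23
eef_pos: [0.4851, 0.1366, 0.0128]
orientation: [0.995, -0.104, 0.006, -0.001]
ft_force: [1.7, 2.6, -0.8]
opening: 0.0634
```

```bash
python3 cap.py w14; python3 -c "
from h import *
t=W(-72,-60)
go(t[0],t[1],.012,-12.2)
"
```

```text
t 12.28 at [0.4848 0.1364 0.0128] yaw -12.01 open 0.0643 F [1.2 0.5 0.4] q6 1.90
shift cm [-0.   -0.01  0.08] turn 0.003 dist 0.1
```

View pics/w14.png

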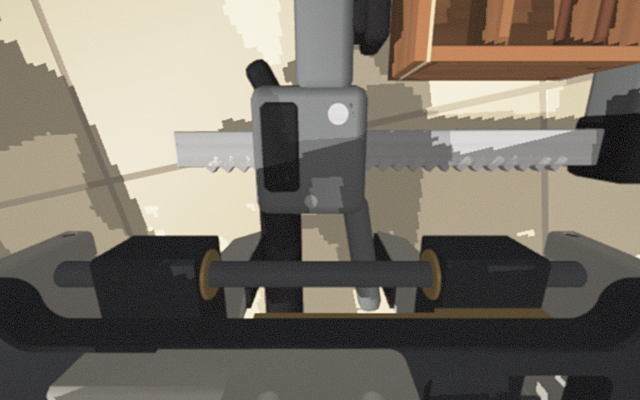

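Emit:
{"api": "step_arm", "payload": {
  "motion": [
    [[0,0,0,0],[0,-0.2,0,0],[0,-0.45,0,0],[0,-0.7,0,0],[0,-1,0,0]]
  ],
  "grip": -0.28
}}

```text
t: 12.7
eef_pos: [0.4863, 0.1465, 0.0127]
orientation: [0.995, -0.105, 0.005, -0.001]
ft_force: [-2.4, -1.4, 2.3]
opening: 0.0369
```

Emit:
{"api": "step_arm", "payload": {
  "motion": [
    [[0,-0.15,0,0],[0,-0.2,0,0]]
  ]
}}

```text
t: 12.87
eef_pos: [0.4868, 0.1484, 0.0128]
orientation: [0.995, -0.104, 0.005, -0.001]
ft_force: [-1.3, -4.6, 2.7]
opening: 0.0359
```

Emit:
{"api": "step_arm", "payload": {
  "motion": [
    [[0,0.05,0,0],[0,0.3,0,0],[0,0.6,0,0],[0,0.9,0,0],[0,1.2,0,0]]
  ],
  "grip": 0.42
}}

```text
t: 13.28
eef_pos: [0.4846, 0.1364, 0.0128]
orientation: [0.995, -0.104, 0.005, -0.001]
ft_force: [1.4, 2.9, -0.8]
opening: 0.0633
```

```bash
python3 cap.py w15; python3 -c "
from h import *
t=W(-72,-60)
go(t[0],t[1],.012,-12.2)
"
```

```text
t 13.33 at [0.4845 0.136  0.0128] yaw -12.00 open 0.0642 F [ 2.1 -1.9 -1.2] q6 1.90
shift cm [ 0.01 -0.06  0.08] turn 0.003 dist 0.1
```

View pics/w15.png

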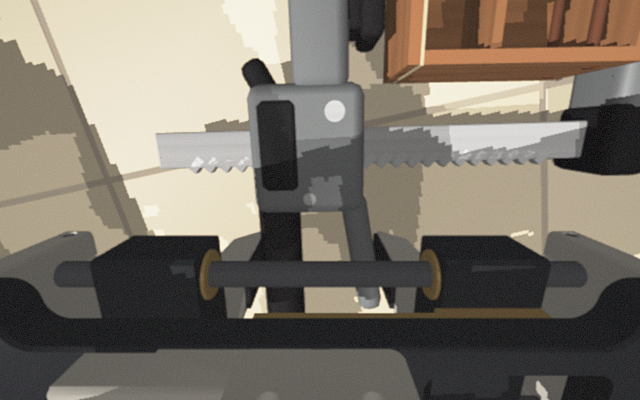

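```bash
python3 - <<'E'
from h import *
for n,a,b in [("w12",(206,133),(628,134)),("w13",(202,132),(625,125)),("w14",(177,132),(600,129)),("w15",(158,134),(585,122))]:
    c=dict(np.load(f"pics/{n}.npz")); p=onz(c,*a,.019); q=onz(c,*b,.019); d=q-p
    print(n,p,q,np.linalg.norm(d),np.degrees(np.arctan2(d[1],d[0])))
cv2.imwrite('pics/s2.png',r.capture('scene'));cv2.imwrite('pics/t2.png',r.capture('top'))
crop('pics/t2.png',230,170,350,250,6,'pics/t2c.png')
crop('pics/s2.png',300,160,420,240,6,'pics/s2c.png')
crop('pics/w15.png',120,0,640,240,1,'pics/x.png')
E
```

```text
w12 [0.56307388 0.17694499 0.019     ] [ 0.51902137 -0.02853055  0.019     ] 0.21014476048864886 -102.1006329441444
w13 [0.5657451  0.19034614 0.019     ] [ 0.52565381 -0.0150369   0.019     ] 0.20925941782698051 -101.04538772869812
w14 [0.5665791  0.19103582 0.019     ] [ 0.52438993 -0.01479626  0.019     ] 0.21011132679012956 -101.58341469487922
w15 [0.56721611 0.20045817 0.019     ] [ 0.52892915 -0.00765654  0.019     ] 0.2116072404264059 -100.42417386295624
```

View pics/s2c.png

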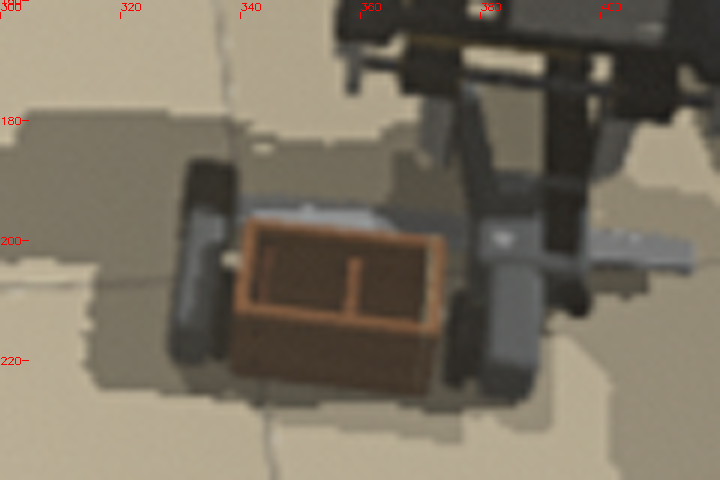

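View pics/t2c.png

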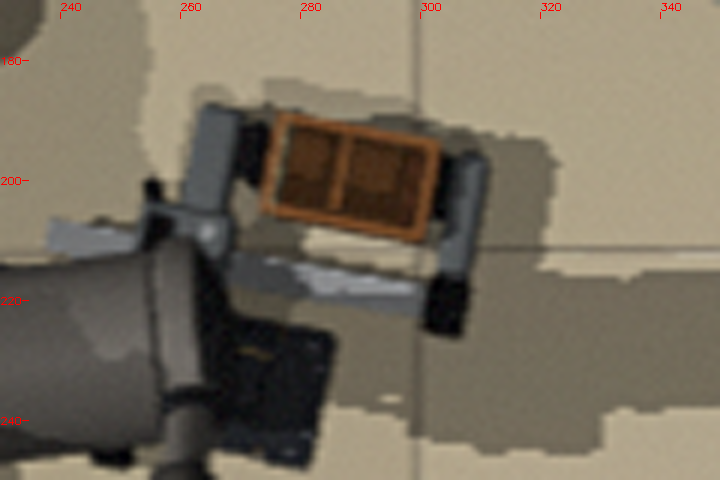

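Emit:
{"api": "step_arm", "payload": {
  "motion": [
    [[0,0.05,0,0],[0,-0.15,0,0.01],[0,-0.4,0,0.02],[0,-0.65,0,0.02],[0,-0.95,0,0.02]]
  ],
  "grip": -0.28
}}

```text
t: 13.85
eef_pos: [0.4859, 0.1458, 0.0128]
orientation: [0.993, -0.115, 0.004, -0.0]
ft_force: [-3.8, -3.4, 3.0]
opening: 0.037
```

Emit:
{"api": "step_arm", "payload": {
  "motion": [
    [[0,-0.05,0,0],[0,-0.1,0,0.01],[0,-0.1,0,0.02]]
  ]
}}

```text
t: 14.1
eef_pos: [0.4863, 0.1468, 0.0128]
orientation: [0.992, -0.125, 0.005, -0.0]
ft_force: [-0.5, 1.6, -0.1]
opening: 0.0359
```

```bash
python3 cap.py w16; python3 -c "
from h import *
t=W(-72,-60)
go(t[0],t[1],.012,-12.2)
"
```

```text
t 14.15 at [0.4864 0.147  0.0128] yaw -14.38 open 0.0356 F [-1.3 -0.3  0.5] q6 1.97
shift cm [0.1  1.05 0.08] turn -0.038 dist 1.1
```

View pics/w16.png

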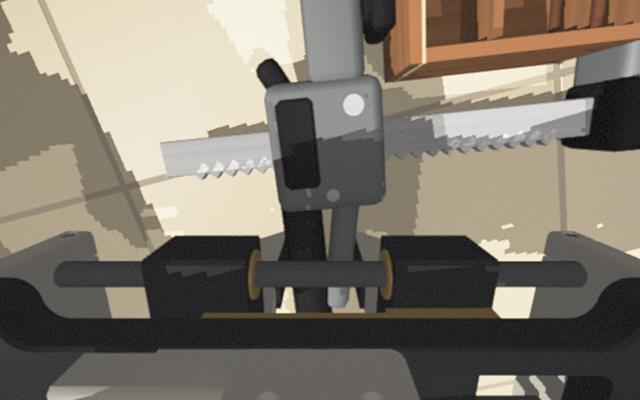

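```bash
cat > barang.py <<'E'
from h import *
import sys
n=sys.argv[1]; a=eval(sys.argv[2]); b=eval(sys.argv[3])
c=dict(np.load(f"pics/{n}.npz")); p=onz(c,*a,.019); q=onz(c,*b,.019); d=q-p
def fr(p): q=p-BM; return np.array([q@EX,q@EY])*1000
print("L",fr(p),"R",fr(q),"(y nominal +9)", np.linalg.norm(d),np.degrees(np.arctan2(d[1],d[0])))
E
python3 barang.py w16 "(161,142)" "(592,97)";python3 barang.py w15 "(158,134)" "(585,122)";python3 barang.py w12 "(206,133)" "(628,134)"
```

```text
L [-158.81615329    5.84615118] R [52.97843076 19.25034026] (y nominal +9) 0.21221832653510894 -98.57865848678479
L [-151.91411379    7.10765835] R [59.59149677 13.66516591] (y nominal +9) 0.2116072404264059 -100.42417386295624
L [-128.05660157    8.02789154] R [82.08784289  8.39234169] (y nominal +9) 0.21014476048864886 -102.1006329441444
```

```bash
cat > pins.py <<'E'
from h import *
def fr(p): q=p-BM; return np.array([q@EX,q@EY])*1000
import sys
if __name__=="__main__":
  for a in sys.argv[1:]:
    n,u,v,u2,v2=a.split(","); c=dict(np.load(f"pics/{n}.npz"))
    p=fr(onz(c,float(u),float(v),.033)); q=fr(onz(c,float(u2),float(v2),.033)); d=p-q
    print(n,p,q,"ang of q->p",np.degrees(np.arctan2(d[1],d[0])),np.linalg.norm(d))
E
python3 pins.py w12,342,117,314.5,203 w14,339,114,311,201 w15,335,111,309.5,200 w16,353,104,332.5,195.5
```

```text
w12 [-61.22620082  15.36933453] [-73.49163158 -24.21900112] ang of q->p 72.78574537093874 41.44486833137849
w14 [-62.69478076  16.65014414] [-75.27443162 -23.20164584] ang of q->p 72.48113194050373 41.79010385255261
w15 [-64.25251866  17.55164723] [-75.7516736  -23.05801353] ang of q->p 74.1898385546238 42.206339707180064
w16 [-63.69181929  19.28979923] [-73.74588938 -21.63149119] ang of q->p 76.19625368963365 42.138300094780696
```

Emit:
{"api": "step_arm", "payload": {
  "motion": [
    [[-0.1,-0.2,0,0],[-0.2,-0.4,0,0],[-0.3,-0.6,0,0],[-0.35,-0.7,0,0],[-0.35,-0.7,0,0]]
  ]
}}

```text
t: 14.57
eef_pos: [0.485, 0.1549, 0.0128]
orientation: [0.992, -0.125, 0.005, -0.001]
ft_force: [1.3, -2.1, -0.3]
opening: 0.0362
```

```bash
python3 cap.py w17; python3 -c "
from h import *
t=W(-72,-60)
go(t[0],t[1],.012,-12.2)
cv2.imwrite('pics/s3.png',r.capture('scene'));cv2.imwrite('pics/t3.png',r.capture('top'))
crop('pics/t3.png',230,170,350,250,6,'pics/t3c.png')
"
```

```text
t 14.62 at [0.485  0.1549 0.0128] yaw -14.37 open 0.0359 F [ 1.1 -0.7 -0.1] q6 1.98
shift cm [0.43 1.78 0.08] turn -0.038 dist 1.8
```

View pics/w17.png

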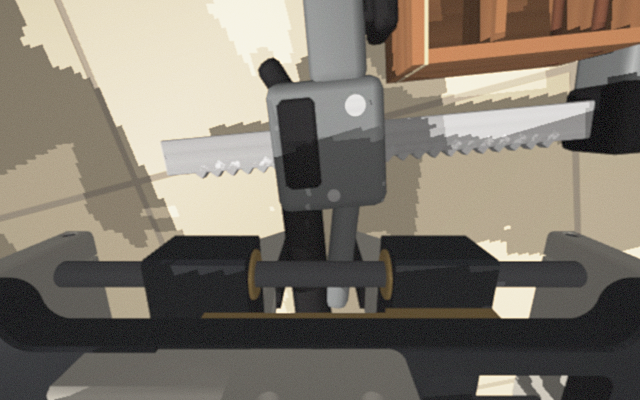

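View pics/t3c.png

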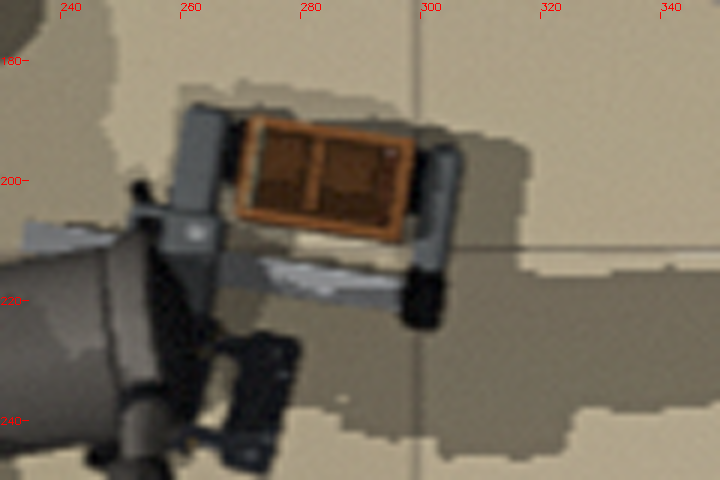

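Emit:
{"api": "step_arm", "payload": {
  "motion": [
    [[0,-0.15,0,0.012],[0,-0.3,0,0.025],[0,-0.45,0,0.038],[0,-0.6,0,0.05],[0,-0.75,0,0.062]]
  ]
}}

```text
t: 15.13
eef_pos: [0.4868, 0.1622, 0.0128]
orientation: [0.988, -0.156, 0.005, -0.001]
ft_force: [0.1, -3.3, -0.3]
opening: 0.0359
```

```bash
python3 cap.py w18; python3 -c "
from h import *
t=W(-72,-60)
go(t[0],t[1],.012,-12.2)
cv2.imwrite('pics/s4.png',r.capture('scene'));cv2.imwrite('pics/t4.png',r.capture('top'))
crop('pics/t4.png',220,170,340,250,6,'pics/t4c.png')
"
```

```text
t 15.18 at [0.4869 0.1625 0.0128] yaw -18.03 open 0.0365 F [ 1.4 -1.8  0.1] q6 2.06
shift cm [0.6  2.54 0.08] turn -0.102 dist 2.6
```

View pics/w18.png

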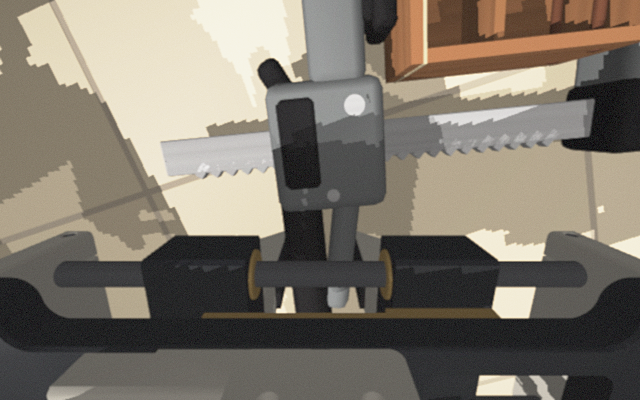

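View pics/t4c.png

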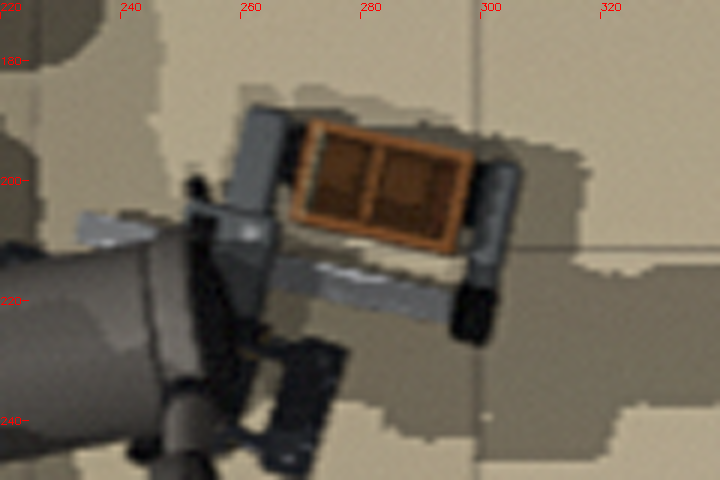

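```bash
python3 barang.py w18 "(161,141.5)" "(592,99)"; python3 pins.py w18,355,104,333,195.5; python3 -c "
from h import *
crop('pics/w18.png',360,0,640,150,2,'pics/w18c.png')
im=cv2.imread('pics/w18.png')[0:130,370:640]; cv2.imwrite('pics/w18c.png',cv2.resize(im,None,fx=2.9,fy=2.9,interpolation=cv2.INTER_CUBIC))"
```

```text
L [-169.61877904    8.13225259] R [42.60735846  6.83832969] (y nominal +9) 0.21223008192405762 -102.54932267750227
w18 [-72.93428027  15.1479051 ] [-86.21319996 -24.98538666] ang of q->p 71.69214720849247 42.27305069358526
```

View pics/w18c.png

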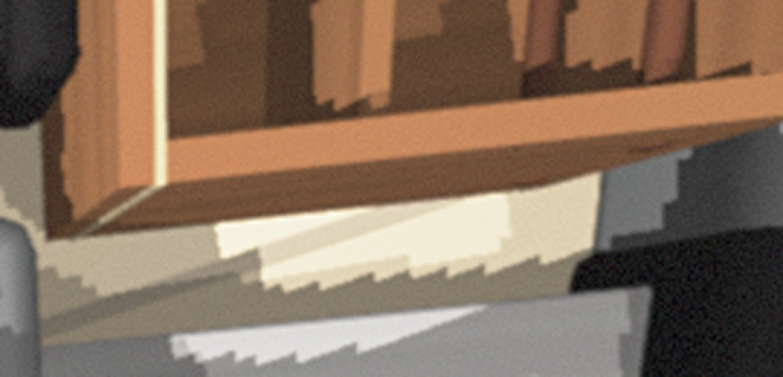

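```bash
python3 - <<'E'
from h import *
from pins import fr
np.set_printoptions(precision=1,suppress=True)
c=dict(np.load("pics/w18.npz"))
P=lambda u,v:(370+u/2.9,v/2.9)
def show(n,a,b,z):
    p=fr(onz(c,*P(*a),z));q=fr(onz(c,*P(*b),z));d=q-p;print(n,p,q,np.degrees(np.arctan2(d[1],d[0])))
show("rim",(165,183),(780,119),.046)
show("bottom edge",(45,238),(510,190),0)
show("end outer",(118,180),(80,0),.046)
show("glue",(160,183),(160,0),.046)
show("endbottom",(45,238),(42,130),0)
E
python3 - <<'E'
# top view: box outline at z=.046 from t4
import sys; sys.path.insert(0,'.')
from h import *
from pins import fr
c=r.get_calibration("top")
im=cv2.imread("pics/t4.png"); hsv=cv2.cvtColor(im,cv2.COLOR_BGR2HSV)
m=((hsv[...,0]<14)&(hsv[...,1]>110)).astype(np.uint8); w=np.zeros_like(m); w[180:220,260:305]=1; m*=w
m=cv2.morphologyEx(m,cv2.MORPH_CLOSE,np.ones((5,5)))
k=max(cv2.findContours(m,0,1)[0],key=cv2.contourArea); rc=cv2.minAreaRect(k); print(rc)
P=np.array([onz(c,*p,.046) for p in cv2.boxPoints(rc)]); print([np.round(fr(p),1) for p in P], "centre",fr(P.mean(0)))
E
```

```text
rim [-46.2  26.2] [32.6 25.8] -0.33403111497648297
bottom edge [-51.8  26.9] [33.1 26.5] -0.30080268061710447
end outer [-52.3  27.2] [-56.7  48.4] 101.58843578319403
glue [-46.8  26.3] [-46.7  47.3] 89.65299365157865
endbottom [-51.8  26.9] [-51.6  45.1] 89.31720471395525
((283.1584777832031, 200.65472412109375), (29.179018020629883, 17.445981979370117), 10.619654655456543)
[array([-56.1,  25.3]), array([-58. ,  82.5]), array([37.8, 84.5]), array([39.3, 27.4])] centre [-9.22530993 54.91541375]
```

Emit:
{"api": "step_arm", "payload": {
  "motion": [
    [[0,0.05,0,0],[0,0.3,0,0],[0,0.6,0,0],[0,0.9,0,0],[0,1.2,0,0]]
  ],
  "grip": 0.6
}}

```text
t: 15.7
eef_pos: [0.4831, 0.1506, 0.0128]
orientation: [0.988, -0.156, 0.005, -0.001]
ft_force: [2.4, -2.2, 0.5]
opening: 0.0647
```

Emit:
{"api": "step_arm", "payload": {
  "motion": [
    [[0,0.15,0,0],[0,0.3,0,0],[0,0.3,0,0]]
  ]
}}

```text
t: 15.95
eef_pos: [0.4818, 0.1476, 0.0128]
orientation: [0.988, -0.156, 0.005, -0.001]
ft_force: [0.8, 0.3, -0.2]
opening: 0.0734
```

```bash
python3 cap.py w19; python3 -c "
from h import *
t=W(-72,-60)
go(t[0],t[1],.012,-12.2)
"
```

```text
t 16.00 at [0.482  0.1478 0.0128] yaw -17.96 open 0.0734 F [ 0.1 -0.4  0.2] q6 2.03
shift cm [0.61 0.98 0.08] turn -0.101 dist 1.2
```

View pics/w19.png

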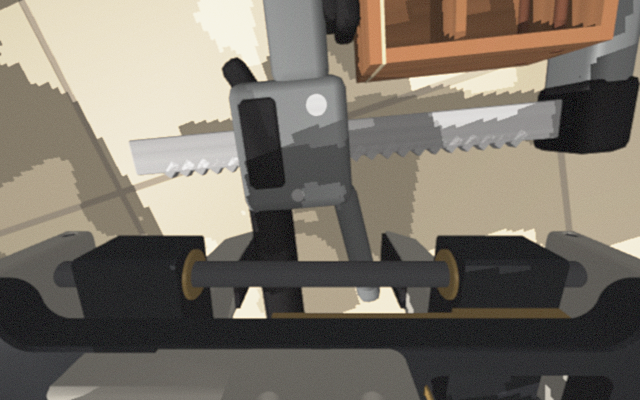

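```bash
python3 barang.py w19 "(131,141)" "(560,100)"; python3 pins.py w19,316,104,299,195.5; python3 - <<'E'
from h import *
from pins import fr
np.set_printoptions(precision=1,suppress=True)
c=dict(np.load("pics/w19.npz"))
im=cv2.imread('pics/w19.png')[0:170,320:640]; cv2.imwrite('pics/w19c.png',cv2.resize(im,None,fx=2.5,fy=2.5,interpolation=cv2.INTER_CUBIC))
E
```

```text
L [-169.25592592    8.0930997 ] R [42.59299945  6.18980062] (y nominal +9) 0.21185747503676247 -102.71474450517483
w19 [-74.61929869  15.10297298] [-86.96997585 -25.1282517 ] ang of q->p 72.93391570575304 42.084328029536096
```

View pics/w19c.png

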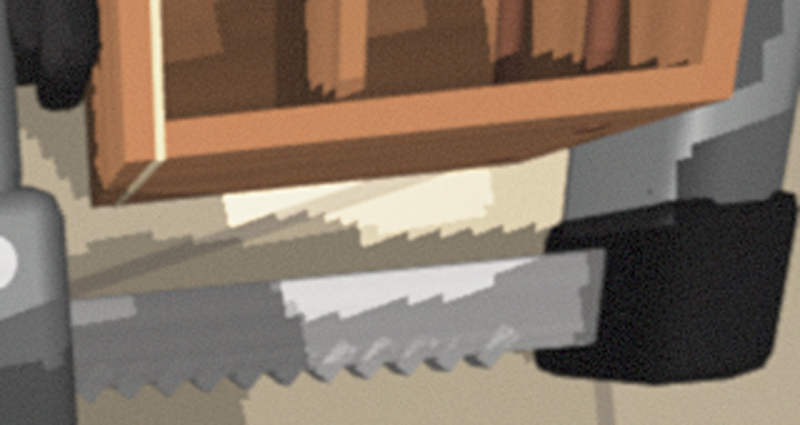

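```bash
python3 -c "
from h import *
t=W(-6,8)
go(t[0],t[1],.10,-12.6)
"
```

```text
t 16.00 at [0.482  0.1478 0.0128] yaw -17.96 open 0.0734 F [ 0.1 -0.4  0.2] q6 2.03
shift cm [ 8.12  6.83 -8.67] turn -0.094 dist 13.7
```

Emit:
{"api": "step_arm", "payload": {
  "motion": [
    [[0,0,-2,0],[0,0,-5,0],[0,0,-8,0],[0,0,-10,0]]
  ]
}}

```text
t: 16.33
eef_pos: [0.4815, 0.148, 0.1152]
orientation: [0.988, -0.156, 0.006, -0.002]
ft_force: [0.7, 0.7, 0.2]
opening: 0.0735
```

```bash
python3 -c "
from h import *
t=W(-6,8)
go(t[0],t[1],.10,-12.6)
"
```

```text
t 16.33 at [0.4815 0.148  0.1152] yaw -17.96 open 0.0735 F [0.7 0.7 0.2] q6 2.03
shift cm [8.07 6.89 1.57] turn -0.093 dist 10.7
```

Emit:
{"api": "step_arm", "payload": {
  "motion": [
    [[2.5,2.2,0.3,-0.05],[5,4.4,0.6,-0.093],[7.5,6.5,1,-0.093],[8,6.9,1.5,-0.093],[8,6.9,1.5,-0.093]]
  ],
  "grip": -1
}}

```text
t: 16.75
eef_pos: [0.5369, 0.0562, 0.0997]
orientation: [0.994, -0.112, 0.005, -0.001]
ft_force: [-0.4, 1.0, -0.1]
opening: 0.0444
```

```bash
python3 cap.py w20; python3 -c "
from h import *
t=W(-6,8)
go(t[0],t[1],.032,-12.6)
"
```

```text
t 16.80 at [0.536  0.0575 0.0999] yaw -12.75 open 0.0406 F [-0.7  0.6 -0.3] q6 1.75
shift cm [ 0.06 -0.02  6.79] turn -0.003 dist 6.8
```

View pics/w20.png

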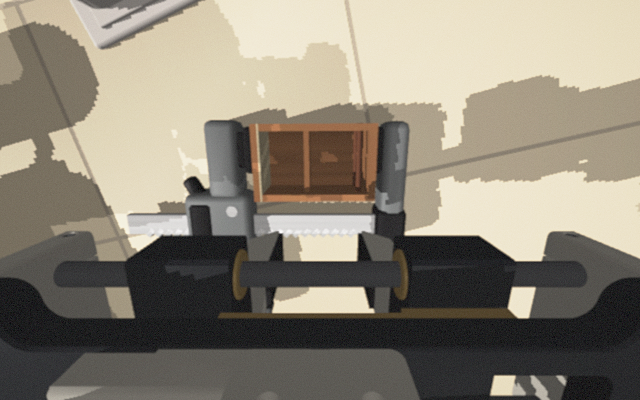

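```bash
python3 -c "
from h import *
crop('pics/w20.png',190,100,420,240,3,'pics/w20c.png')"
```

```text
(no output)
```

View pics/w20c.png

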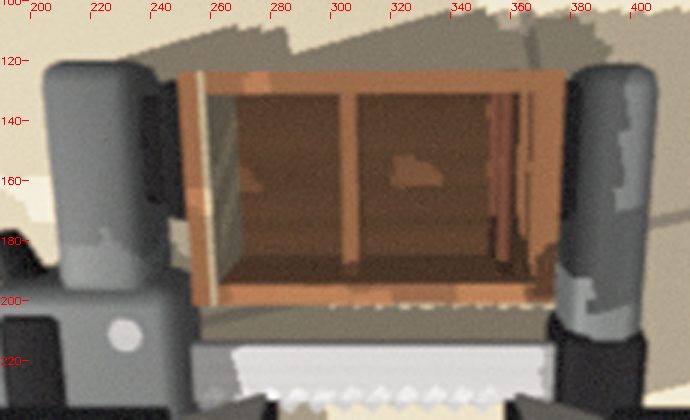

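```bash
python3 - <<'E'
from h import *
from pins import fr
np.set_printoptions(precision=1,suppress=True)
c=dict(np.load("pics/w20.npz")); P=lambda u,v:(190+u/3,100+v/3)
for n,p,z in [("nearpad top",(165,82),.031),("nearpad bot",(180,217),.031),("farpad top",(570,80),.031),("farpad bot",(568,218),.031),("box TL",(177,73),.046),("box TR",(566,70),.046),("box BL",(194,306),.046),("box BR",(556,306),.046),("bar edge L",(215,342),.019),("bar edge R",(540,345),.019),("jawtipN",(100,62),.032),("jawtipF",(610,65),.032)]:
    print(n,fr(onz(c,*P(*p),z)))
E
```

```text
nearpad top [-59.4  79.6]
nearpad bot [-58.1  45.6]
farpad top [42.2 79.1]
farpad bot [43.2 44.3]
box TL [-52.5  81.5]
box TR [38.2 81.2]
box BL [-52.4  25.3]
box BR [38.1 24.5]
bar edge L [-53.8   7.7]
bar edge R [39.3  6. ]
jawtipN [-74.9  84.6]
jawtipF [51.8 82.6]
```

Emit:
{"api": "step_arm", "payload": {
  "motion": [
    [[0,0,2,0],[0,0,4,0],[0,0,5.8,0],[0,0,6.7,0],[0,0,6.7,0]]
  ]
}}

```text
t: 17.22
eef_pos: [0.5347, 0.0588, 0.0312]
orientation: [0.994, -0.11, 0.003, -0.001]
ft_force: [-0.2, 0.7, 0.1]
opening: 0.0073
```

```bash
python3 cap.py w21; python3 -c "
from h import *
t=W(-6,20)
go(t[0],t[1],.032,-12.6)
"
```

```text
t 17.27 at [0.5357 0.0586 0.0325] yaw -12.68 open 0.0037 F [-0.5 -0.  -0.4] q6 1.75
shift cm [1.38 0.05 0.06] turn -0.001 dist 1.4
```

View pics/w21.png

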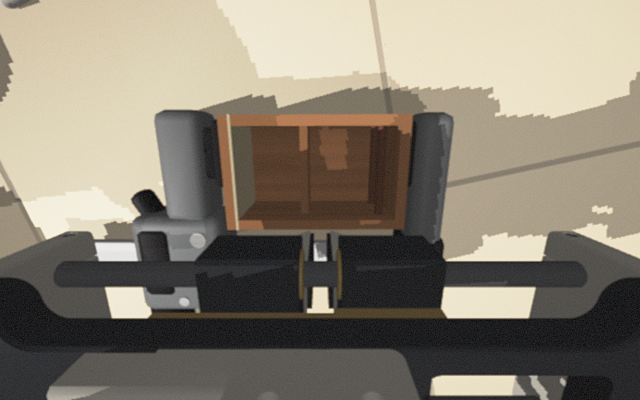

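Emit:
{"api": "step_arm", "payload": {
  "motion": [
    [[0.4,0.05,0.05,0],[0.8,0.05,0.05,0],[1.1,0.05,0.05,0],[1.4,0.05,0.05,0],[1.4,0.05,0.05,0]]
  ]
}}

```text
t: 17.68
eef_pos: [0.5498, 0.055, 0.0326]
orientation: [0.994, -0.111, 0.004, -0.002]
ft_force: [-1.5, 1.1, 0.5]
opening: 0.0005
```

```bash
python3 cap.py w22; python3 -c "
from h import *
t=W(-6,25)
go(t[0],t[1],.032,-12.6)
crop('pics/w22.png',140,90,460,240,2,'pics/w22c.png')
"
```

```text
t 17.73 at [0.5498 0.055  0.0325] yaw -12.69 open 0.0004 F [-0.3  0.2  0.6] q6 1.75
shift cm [ 0.42 -0.    0.05] turn -0.002 dist 0.4
```

View pics/w22c.png

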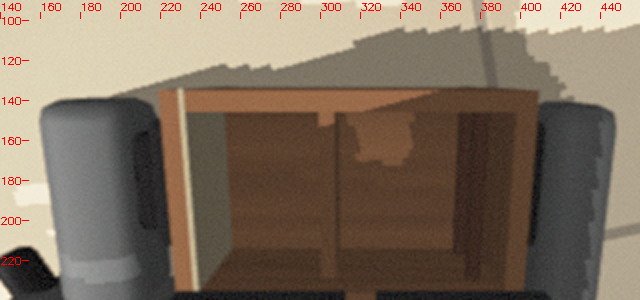

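```bash
python3 - <<'E'
from h import *
from pins import fr
np.set_printoptions(precision=1,suppress=True)
c=dict(np.load("pics/w22.npz")); P=lambda u,v:(140+u/2,90+v/2)
for n,p,z in [("nearpad top",(150,128),.031),("nearpad bot",(158,228),.031),("farpad top",(540,128),.031),("farpad bot",(532,242),.031),("box TL",(160,90),.046),("box TR",(539,90),.046),("jawtipN",(90,99),.032),("jawtipF",(570,101),.032)]:
    print(n,fr(onz(c,*P(*p),z)))
E
```

```text
nearpad top [-60.7  78.2]
nearpad bot [-61.3  50.4]
farpad top [43.6 77.4]
farpad bot [43.7 45.6]
box TL [-51.8  88.3]
box TR [38.1 87.6]
jawtipN [-75.3  85.9]
jawtipF [50.6 84.4]
```

Emit:
{"api": "step_arm", "payload": {
  "motion": [
    [[0.15,0,0.02,0],[0.3,0,0.02,0],[0.42,0,0.02,0],[0.45,0,0.02,0]]
  ]
}}

```text
t: 18.07
eef_pos: [0.5542, 0.0539, 0.0323]
orientation: [0.994, -0.11, 0.004, -0.002]
ft_force: [-3.4, 0.4, 2.3]
opening: 0.0004
```

Emit:
{"api": "step_arm", "payload": {
  "motion": [
    [[-0.3,0,-0.3,0],[-1,0,-2,0],[-2,0,-5,0],[-2,0,-8,0],[-2,0,-8,0]]
  ]
}}

```text
t: 18.48
eef_pos: [0.5374, 0.058, 0.1179]
orientation: [0.994, -0.11, 0.01, -0.002]
ft_force: [1.0, 0.2, 0.2]
opening: 0.0005
```

```bash
python3 cap.py w23; python3 -c "
from h import *
t=W(-6,25)
go(t[0],t[1],.032,-12.6)
crop('pics/w23.png',190,90,450,240,3,'pics/w23c.png')
"
```

```text
t 18.53 at [0.5366 0.0579 0.1156] yaw -12.69 open 0.0006 F [-0.1 -0.7 -0.6] q6 1.75
shift cm [1.63 0.04 8.39] turn -0.002 dist 8.5
```

View pics/w23c.png

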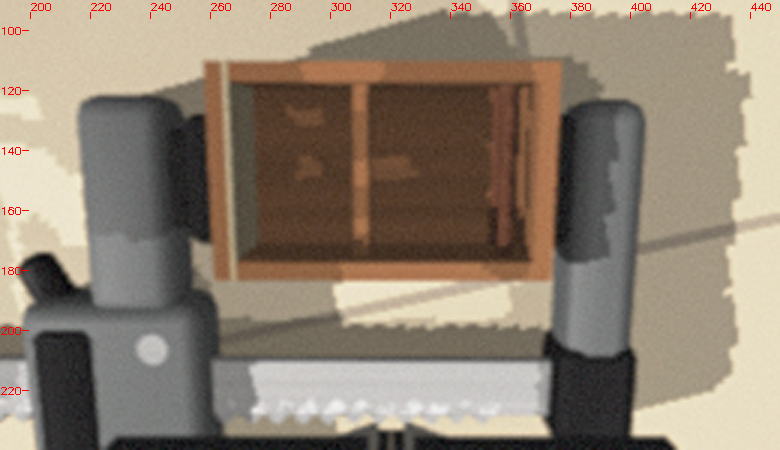

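```bash
python3 - <<'E'
from h import *
from pins import fr
np.set_printoptions(precision=1,suppress=True)
c=dict(np.load("pics/w23.npz")); P=lambda u,v:(190+u/3,90+v/3)
for n,p,z in [("nearpad top",(200,112),.031),("nearpad bot",(205,243),.031),("farpad top",(566,112),.031),("farpad bot",(562,262),.031),("box TL",(204,61),.046),("box TR",(562,60),.046),("box BL",(215,280),.046),("box BR",(551,280),.046),("bar edge L",(215,358),.019),("bar edge R",(540,361),.019),("jawtipN",(130,95),.032),("jawtipF",(610,100),.032)]:
    print(n,fr(onz(c,*P(*p),z)))
E
```

```text
nearpad top [-56.9  80.6]
nearpad bot [-57.7  44.8]
farpad top [42.8 79.7]
farpad bot [43.4 38.6]
box TL [-51.8  92.7]
box TR [38.3 92.2]
box BL [-52.3  36.8]
box BR [37.7 36.2]
bar edge L [-59.6   7.7]
bar edge R [40.3  6.1]
jawtipN [-75.3  85.1]
jawtipF [54.3 82.8]
```

```bash
python3 - <<'E'
from h import *
from pins import fr
c=dict(np.load("pics/w23.npz"))
p=fr(onz(c,240.7,206.7,.033)); print(p)
th=np.radians(-0.5); R2=np.array([[np.cos(th),-np.sin(th)],[np.sin(th),np.cos(th)]])
g=p+R2@np.array([-9,-76]); print("grip",g)
t=W(*g); print(t)
go(t[0],t[1],.115,-14)
E
```

```text
[-74.5633522   14.02179542]
grip [-84.22622621 -61.89677191]
[0.48546596 0.1488813  0.        ]
t 18.53 at [0.5366 0.0579 0.1156] yaw -12.69 open 0.0006 F [-0.1 -0.7 -0.6] q6 1.75
shift cm [-6.98 -7.75 -0.02] turn 0.023 dist 10.4
```

Emit:
{"api": "step_arm", "payload": {
  "motion": [
    [[-2,-2.4,0,0.02],[-4.2,-4.8,0,0.023],[-6.2,-7,0,0.023],[-6.9,-7.75,0,0.023],[-6.9,-7.75,0,0.023]]
  ],
  "grip": 1
}}

```text
t: 18.95
eef_pos: [0.4852, 0.1502, 0.1143]
orientation: [0.993, -0.12, 0.008, -0.002]
ft_force: [0.3, -0.3, -0.7]
opening: 0.0293
```

Emit:
{"api": "step_arm", "payload": {
  "motion": [
    [[0,0,0,0],[0,0,0,0],[0,0,1,0],[0,0,3,0],[0,0,5,0]]
  ]
}}

```text
t: 19.37
eef_pos: [0.4871, 0.1492, 0.0636]
orientation: [0.993, -0.121, 0.009, -0.002]
ft_force: [0.3, 0.5, -0.1]
opening: 0.0627
```

```bash
python3 cap.py w24; python3 -c "
from h import *
t=W(-84,-61)
go(t[0],t[1],.012,-14)
"
```

```text
t 19.42 at [0.4845 0.1488 0.0596] yaw -13.92 open 0.0666 F [-1.7 -1.3 -3.1] q6 1.96
shift cm [0.13 0.   4.77] turn 0.001 dist 4.8
```

View pics/w24.png

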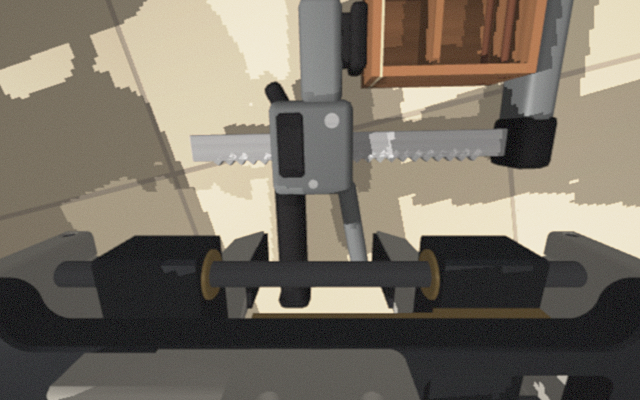

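Emit:
{"api": "step_arm", "payload": {
  "motion": [
    [[0.1,0,0,0],[0.1,0,0,0],[0.1,0,0.5,0],[0.1,0,2,0],[0.1,0,3.5,0]]
  ]
}}

```text
t: 19.83
eef_pos: [0.4873, 0.1486, 0.0255]
orientation: [0.993, -0.121, 0.008, -0.001]
ft_force: [0.4, -0.7, -0.6]
opening: 0.0915
```

Emit:
{"api": "step_arm", "payload": {
  "motion": [
    [[0,0,0.7,0],[0,0,1.2,0],[0,0,1.2,0]]
  ],
  "grip": 0.45
}}

```text
t: 20.08
eef_pos: [0.4875, 0.1485, 0.0132]
orientation: [0.993, -0.121, 0.007, -0.001]
ft_force: [-0.5, 0.3, -0.0]
opening: 0.0764
```

```bash
python3 cap.py w25; python3 -c "
from h import *
t=W(-84,-61)
go(t[0],t[1],.012,-14)
"
```

```text
t 20.13 at [0.4878 0.1486 0.0137] yaw -13.94 open 0.0721 F [-0.1  0.4  0.5] q6 1.96
shift cm [-0.14  0.05  0.17] turn 0.001 dist 0.2
```

View pics/w25.png

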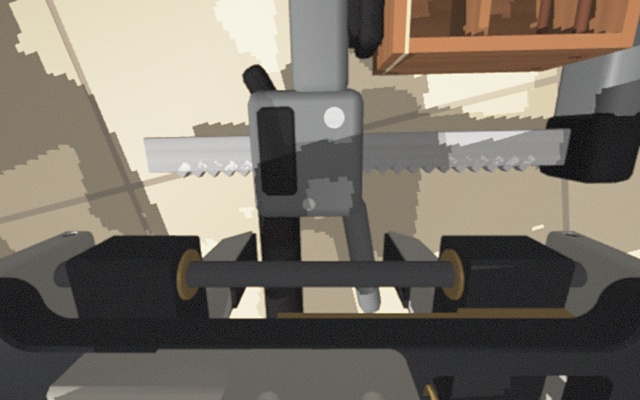

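Emit:
{"api": "step_arm", "payload": {
  "motion": [
    [[0,0,0.1,0],[0,0,0.1,0],[0,0,0.1,0]]
  ],
  "grip": 0.36
}}

```text
t: 20.38
eef_pos: [0.4883, 0.149, 0.0133]
orientation: [0.993, -0.121, 0.008, -0.002]
ft_force: [0.4, 3.9, 0.5]
opening: 0.0627
```

Emit:
{"api": "step_arm", "payload": {
  "motion": [
    [[0,-0.1,0,0],[0,-0.3,0,0.01],[0,-0.45,0,0.02]]
  ],
  "grip": 0.15
}}

```text
t: 20.63
eef_pos: [0.4888, 0.1532, 0.0134]
orientation: [0.991, -0.132, 0.008, -0.002]
ft_force: [-2.1, -3.2, -0.2]
opening: 0.0528
```

```bash
python3 cap.py w26; python3 -c "
from h import *
t=W(-84,-61)
go(t[0],t[1],.012,-14)
"
```

```text
t 20.68 at [0.489  0.1535 0.0134] yaw -15.18 open 0.0531 F [-3.4  0.3 -0.1] q6 1.99
shift cm [-0.13  0.55  0.13] turn -0.021 dist 0.6
```

View pics/w26.png

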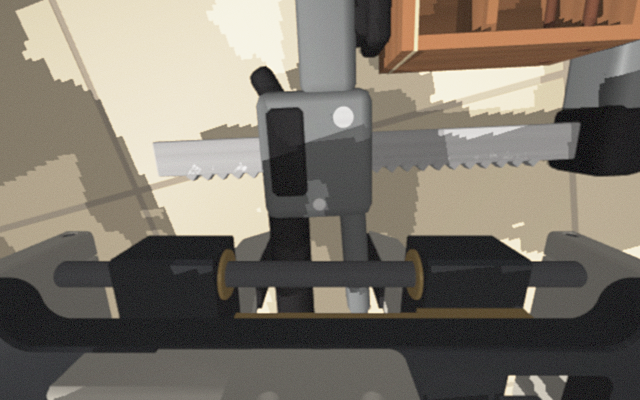

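```bash
python3 barang.py w26 "(155,142)" "(577,123)"; python3 pins.py w26,343,117,319,204; python3 - <<'E'
from h import *
from pins import fr
im=cv2.imread('pics/w26.png')[0:170,320:640]; cv2.imwrite('pics/w26c.png',cv2.resize(im,None,fx=2.5,fy=2.5,interpolation=cv2.INTER_CUBIC))
E
```

```text
L [-168.34916872    8.09075962] R [42.78846229  6.57104287] (y nominal +9) 0.2111431002207047 -102.61239381051257
w26 [-73.78620342  14.78063708] [-86.59187168 -24.85494236] ang of q->p 72.09512419164432 41.65290263040709
```

View pics/w26c.png

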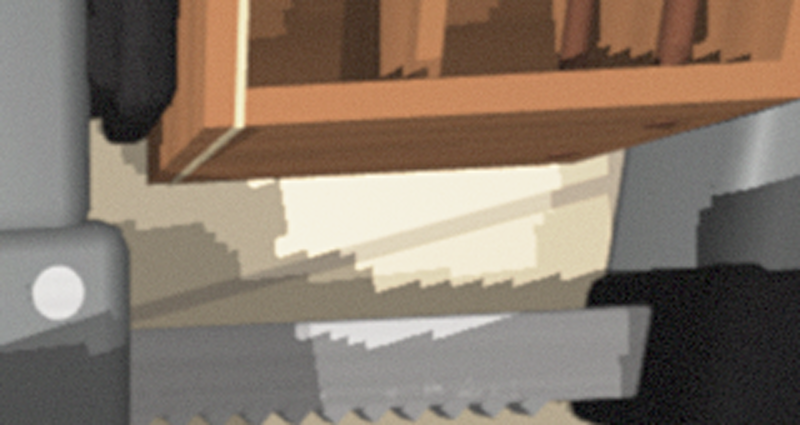

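```bash
python3 - <<'E'
from h import *
from pins import fr
c=dict(np.load("pics/w26.npz")); P=lambda u,v:(320+u/2.5,v/2.5)
for n,p,z in [("bot L",(148,185),0),("bot R",(560,162),0),("rim L",(245,127),.046),("rim R",(790,98),.046),("bar L",(135,327),.019),("bar R",(645,308),.019),("nearpad low corner",(165,120),.001),("nearpad",(125,142),.001)]:
    print(n,np.round(fr(onz(c,*P(*p),z)),1))
E
```

```text
bot L [-51.2  37.3]
bot R [36.5 37.3]
rim L [-45.5  36.9]
rim R [36.2 36.6]
bar L [-57.5   7.9]
bar R [43.3  6.4]
nearpad low corner [-47.8  49.6]
nearpad [-56.2  45.8]
```

Emit:
{"api": "step_arm", "payload": {
  "motion": [
    [[0,-0.05,0,0],[0.1,-0.05,0,0],[0.2,-0.06,0,0],[0.28,-0.07,0,0]]
  ]
}}

```text
t: 21.02
eef_pos: [0.4916, 0.1536, 0.0133]
orientation: [0.991, -0.132, 0.008, -0.002]
ft_force: [-3.9, 2.2, 0.2]
opening: 0.053
```

```bash
python3 cap.py w27; python3 - <<'E'
from h import *
im=cv2.imread('pics/w27.png')[0:200,120:640]; cv2.imwrite('pics/w27c.png',cv2.resize(im,None,fx=1.5,fy=1.5,interpolation=cv2.INTER_CUBIC))
t=W(-84,-61)
go(t[0],t[1],.012,-14)
E
```

```text
t 21.07 at [0.4919 0.1536 0.0133] yaw -15.18 open 0.0533 F [-3.4  2.6 -0.2] q6 1.99
shift cm [-0.41  0.64  0.13] turn -0.021 dist 0.8
```

View pics/w27c.png

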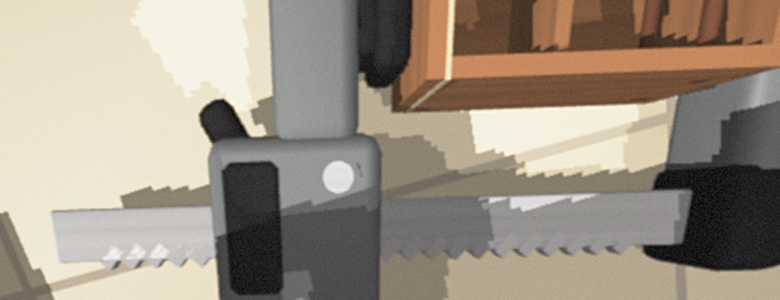

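```bash
python3 - <<'E'
from h import *
from pins import fr
c=dict(np.load("pics/w27.npz")); P=lambda u,v:(120+u/1.5,v/1.5)
for n,p,z in [("bot L",(394,111),0),("bot R",(650,96),0),("rim L",(450,78),.046),("rim R",(775,66),.046),("bar L",(52,211),.019),("bar M",(385,198),.019),("bar R",(690,190),.019),("pin",(338,177),.033)]:
    print(n,np.round(fr(onz(c,*P(*p),z)),1))
E
```

```text
bot L [-50.2  39.8]
bot R [40.4 39.9]
rim L [-45.6  39.1]
rim R [35.8 37.5]
bar L [-169.3   11.5]
bar M [-57.1   9.9]
bar R [43.5  7.3]
pin [-73.7  17. ]
```

Emit:
{"api": "step_arm", "payload": {
  "motion": [
    [[0,0.1,0,0],[0,0.25,0,0],[0,0.35,0,0],[0,0.35,0,0]]
  ],
  "grip": 0.32
}}

```text
t: 21.4
eef_pos: [0.4919, 0.1501, 0.0135]
orientation: [0.991, -0.132, 0.009, -0.002]
ft_force: [1.3, 0.2, -2.3]
opening: 0.0603
```

Emit:
{"api": "step_arm", "payload": {
  "motion": [
    [[0.1,0,0,0],[0.2,0,0,0],[0.3,0,0,0],[0.3,0,0,0]]
  ]
}}

```text
t: 21.73
eef_pos: [0.4945, 0.1494, 0.0135]
orientation: [0.991, -0.132, 0.008, -0.002]
ft_force: [-3.9, 3.2, 2.1]
opening: 0.061
```

```bash
python3 cap.py w28; python3 - <<'E'
from h import *
im=cv2.imread('pics/w28.png')[0:200,120:640]; cv2.imwrite('pics/w28c.png',cv2.resize(im,None,fx=1.5,fy=1.5,interpolation=cv2.INTER_CUBIC))
t=W(-84,-61)
go(t[0],t[1],.012,-14)
E
```

```text
t 21.78 at [0.4945 0.1494 0.0135] yaw -15.18 open 0.0609 F [-2.8  2.   0.7] q6 1.98
shift cm [-0.77  0.3   0.13] turn -0.021 dist 0.8
```

View pics/w28c.png

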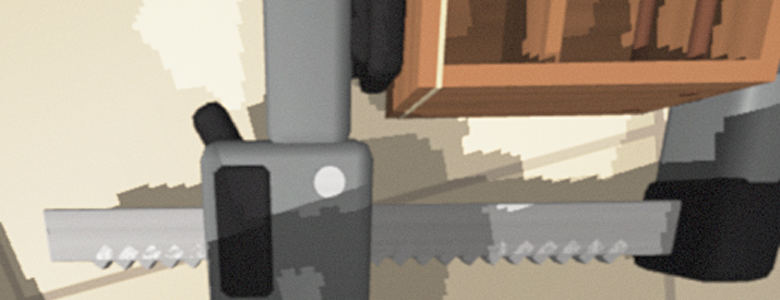

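```bash
python3 - <<'E'
from h import *
from pins import fr
c=dict(np.load("pics/w28.npz")); P=lambda u,v:(120+u/1.5,v/1.5)
for n,p,z in [("bot L",(389,117),0),("bot R",(660,102),0),("rim L",(437,87),.046),("rim R",(778,77),.046),("bar L",(45,211),.019),("bar M",(385,204),.019),("bar R",(680,201),.019),("pin",(329,182),.033)]:
    print(n,np.round(fr(onz(c,*P(*p),z)),1))
E
```

```text
bot L [-48.4  41.7]
bot R [47.9 41.6]
rim L [-45.2  41. ]
rim R [40.9 38.7]
bar L [-168.3   15.4]
bar M [-53.5  11.7]
bar R [44.6  7.6]
pin [-72.8  19.4]
```

Emit:
{"api": "step_arm", "payload": {
  "motion": [
    [[0,-0.1,0,0.005],[0,-0.3,0,0.01],[0,-0.5,0,0.015]]
  ],
  "grip": 0.09
}}

```text
t: 22.03
eef_pos: [0.4957, 0.1538, 0.0135]
orientation: [0.99, -0.14, 0.008, -0.002]
ft_force: [-2.2, -3.5, 0.8]
opening: 0.0506
```

Emit:
{"api": "step_arm", "payload": {
  "motion": [
    [[0,-0.15,0,0.01],[0,-0.3,0,0.02],[0,-0.3,0,0.02]]
  ],
  "grip": -0.04
}}

```text
t: 22.28
eef_pos: [0.4967, 0.1568, 0.0134]
orientation: [0.989, -0.15, 0.008, -0.002]
ft_force: [-1.3, 0.1, 0.9]
opening: 0.0444
```

```bash
python3 cap.py w29; python3 - <<'E'
from h import *
t=W(-84,-61)
go(t[0],t[1],.012,-14)
E
```

```text
t 22.33 at [0.4967 0.1568 0.0135] yaw -17.25 open 0.0443 F [-1.5  0.4  0.9] q6 2.03
shift cm [-0.75  1.11  0.13] turn -0.057 dist 1.3
```

View pics/w29.png

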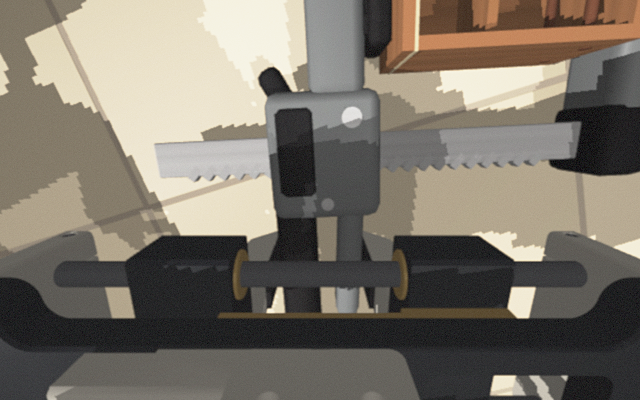

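Emit:
{"api": "step_arm", "payload": {
  "motion": [
    [[0,-0.1,0,0.01],[0,-0.2,0,0.01],[0,-0.2,0,0.01]]
  ],
  "grip": -0.13
}}

```text
t: 22.58
eef_pos: [0.4975, 0.1586, 0.0135]
orientation: [0.988, -0.155, 0.009, -0.002]
ft_force: [-1.1, -2.0, -0.5]
opening: 0.0421
```

Emit:
{"api": "step_arm", "payload": {
  "motion": [
    [[0,-0.1,0,0],[0,-0.2,0,0],[0,-0.2,0,0]]
  ],
  "grip": -0.2
}}

```text
t: 22.83
eef_pos: [0.4983, 0.1604, 0.0135]
orientation: [0.988, -0.155, 0.009, -0.002]
ft_force: [-0.7, -3.4, -0.1]
opening: 0.0421
```

Emit:
{"api": "step_arm", "payload": {
  "motion": [
    [[0,0,0,0],[0,0,0,0],[0,0,0,0]]
  ],
  "grip": -0.3
}}

```text
t: 23.08
eef_pos: [0.4983, 0.1604, 0.0135]
orientation: [0.988, -0.155, 0.009, -0.002]
ft_force: [-1.3, -3.8, -0.3]
opening: 0.0423
```

```bash
python3 cap.py w30; python3 - <<'E'
from h import *
t=W(-84,-61)
go(t[0],t[1],.012,-14)
im=cv2.imread('pics/w30.png')[0:200,120:640]; cv2.imwrite('pics/w30c.png',cv2.resize(im,None,fx=1.5,fy=1.5,interpolation=cv2.INTER_CUBIC))
E
```

```text
t 23.13 at [0.4983 0.1604 0.0135] yaw -17.84 open 0.0420 F [-2.5 -2.7  0.5] q6 2.05
shift cm [-0.78  1.51  0.13] turn -0.067 dist 1.7
```

View pics/w30c.png

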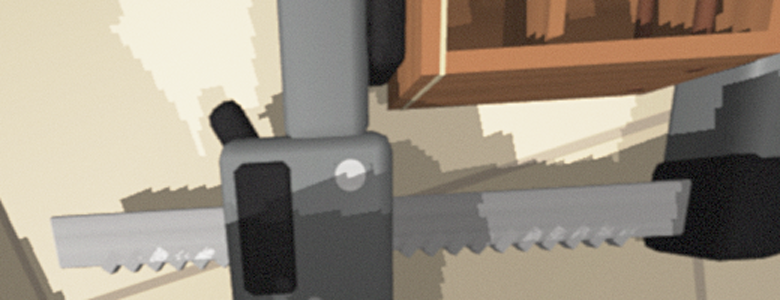

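```bash
python3 - <<'E'
from h import *
from pins import fr
c=dict(np.load("pics/w30.npz")); P=lambda u,v:(120+u/1.5,v/1.5)
for n,p,z in [("bot L",(388,109),0),("bot R",(655,93),0),("rim L",(443,74),.046),("rim R",(778,56),.046),("bar L",(52,217),.019),("bar M",(395,196),.019),("bar R",(690,180),.019),("pin",(350,175),.033)]:
    print(n,np.round(fr(onz(c,*P(*p),z)),1))
cv2.imwrite('pics/s5.png',r.capture('scene'));cv2.imwrite('pics/t5.png',r.capture('top'))
crop('pics/t5.png',220,170,340,250,6,'pics/t5c.png')
crop('pics/s5.png',310,165,430,245,6,'pics/s5c.png')
E
```

```text
bot L [-55.9  44. ]
bot R [38.6 39.9]
rim L [-50.9  43.3]
rim R [32.6 39. ]
bar L [-174.8   18.3]
bar M [-58.7  13.9]
bar R [38.1  9.5]
pin [-74.7  21.5]
```

View pics/t5c.png

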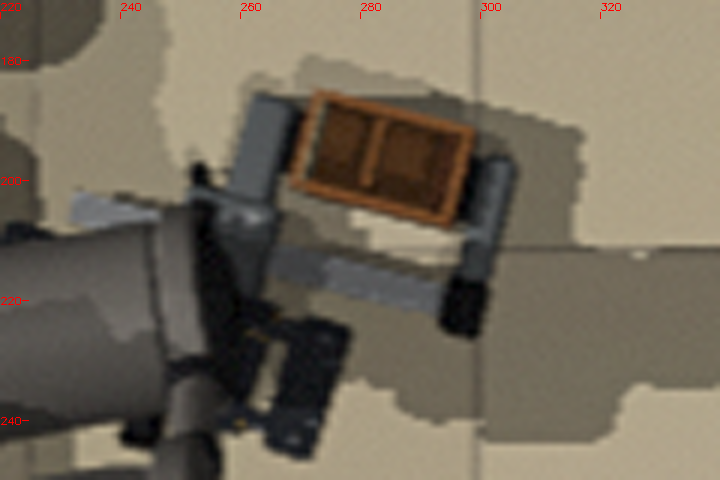

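View pics/s5c.png

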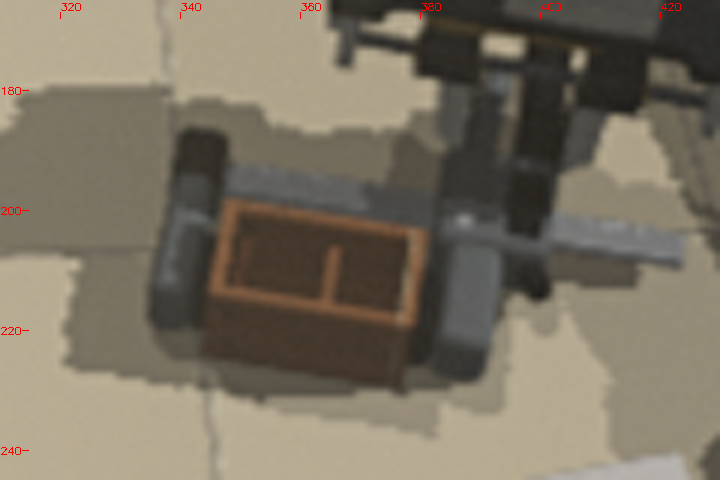

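View pics/s5.png

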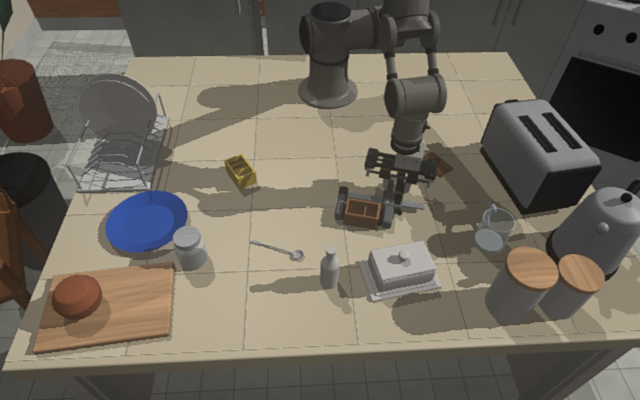

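Emit:
{"api": "step_arm", "payload": {
  "motion": [
    [[0,0,0,0],[0,0,0,0],[0,0,0,0]]
  ],
  "grip": -1
}}

```text
t: 23.48
eef_pos: [0.4983, 0.1604, 0.0135]
orientation: [0.988, -0.155, 0.009, -0.002]
ft_force: [-2.2, -2.8, 0.5]
opening: 0.0427
```

```bash
python3 cap.py w31; python3 - <<'E'
from h import *
t=W(-84,-61)
go(t[0],t[1],.012,-14)
a=cv2.imread('pics/w30.png').astype(int);b=cv2.imread('pics/w31.png').astype(int); d=np.abs(a-b).max(2); print((d[:230]>40).sum())
E
```

```text
t 23.53 at [0.4983 0.1604 0.0135] yaw -17.84 open 0.0425 F [-1.9 -3.   0.2] q6 2.05
shift cm [-0.78  1.51  0.12] turn -0.067 dist 1.7
93
```

View pics/w31.png

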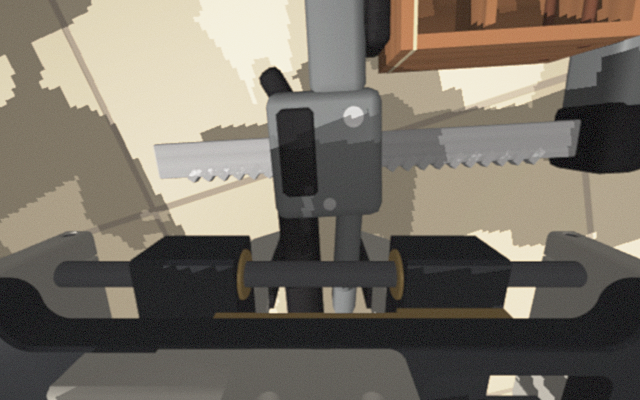

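The trigger is stalled part-way at about 42 mm opening. The box is held between the pads, square to them, and nothing has moved since the previous picture. I'm handing in.

```bash
python3 -c "
from bench import r
print(r.hand_in())"
```

```text
the job is handed in; nothing more can be done
None
```

I stood the salt box between the pads and let go of it, then worked the clamp's trigger until both pads bore on it. I handed in at about 23.5 s, still holding the squeeze.

**Last checks**
- **Squeeze:** the fourth stroke stalled part-way, at about 42 mm opening against 36 mm with the trigger right in. The gripper was at its fixed force, which I take as about 30 N, half of its most.
- **Clamping force:** the bar had been drawn in about 33 mm since the start, so the near pad was squashed roughly 3.3 mm (about 23–26 N), well short of flat. That figure is only good to about 2 mm.
- **Squareness and stability:** the box's ends were within about 0.5° of square to the pads, and the last two pictures showed no change.
- **Surroundings:** in the last scene picture nothing else appeared to have moved; I only checked that by eye.

**What did not go cleanly**
- **Clamp turned:** it turned about 3.5° during the first three strokes. I turned it back while holding the squeeze, and the box went with it. I then pushed the box about 10 mm along the pads with closed fingers to re-centre it.
- **Off-centre:** the box still sits about 2.5 mm off the pads' centre line, on the side away from the bar. Two small nudges of the clamp to fix this failed because the box moved with it.
- **Clamp moved:** it now lies about 12 mm from where it started and is turned about 2.4°.

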